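# Lay out the spindle rings for reassembly

### The job

The four spindle rings stand on the blue rack in the order they came off; move them all to the empty aluminium rack in the reverse order for reassembly: the ring nearest the yellow end of the blue rack goes on the post farthest from the yellow end of the aluminium rack, and so on, so that the one farthest from yellow ends up nearest to yellow. Lower each ring over its post until it lies flat, without dropping it, let go of all of them, and leave the jar, the plug gauge and the screwdriver where they are.

Things in the scene. Friction and masses are not known exactly. Their poses are not given: they have to be found in the camera images.
- strip_rack: BLUE rack where the parts stand at the start, fixed: a bar 300 mm long (its x axis), 70 wide, 16 high, with a yellow end block (16 mm long, 30 high) at its -x end. Origin: centre of its underside, on the bench. Four posts (listed below), one part on each, are fixed on it in a row, at x = -99, -33, +33 and +99 mm in its frame, y = 0
- build_rack: plain ALUMINIUM rack, empty at the start, fixed: bar of the same size (300 x 70 x 16 mm, long axis x), with the same yellow end block at its -x end. Origin: centre of its underside, on the bench. Four steel posts, 12 mm in diameter, at x = -99, -33, +33 and +99 mm in its frame, y = 0, each on a black pad 60 x 60 mm whose top lies 20 mm above the bench; the posts rise 22 mm above the pads (tops 42 mm above the bench). One part goes over each post, flat on the pad
- bearing_mid (a point): a ball bearing: steel ring with a black seal band on its faces; loose ring 54 mm in outer diameter, 24 mm high, with an upright through bore of 32 mm. This point: on its axis, half-way up; z along the axis. At the start it stands over its post, its underside 20 mm above the bench
- collar_mid (a point): a red clamping collar; loose ring 52 mm in outer diameter, 28 mm high, with an upright through bore of 32 mm. This point: on its axis, half-way up; z along the axis. At the start it stands over its post, its underside 20 mm above the bench
- spacer_mid (a point): a white plastic spacer ring; loose ring 50 mm in outer diameter, 32 mm high, with an upright through bore of 32 mm. This point: on its axis, half-way up; z along the axis. At the start it stands over its post, its underside 20 mm above the bench
- bush_mid (a point): a yellow brass bush, a plain sleeve; loose ring 48 mm in outer diameter, 40 mm high, with an upright through bore of 32 mm. This point: on its axis, half-way up; z along the axis. At the start it stands over its post, its underside 20 mm above the bench
- bearing_post: post of the blue rack on which the bearing stands at the start, fixed: steel, 12 mm in diameter, rising 22 mm above a grey pad 60 x 60 x 4 mm whose corners show around the part; the top of the pad is 20 mm above the bench. Origin: centre of the pad's underside. It shows for good which place in the row was the bearing's
- collar_post: post of the blue rack on which the collar stands at the start, fixed: steel, 12 mm in diameter, rising 22 mm above a red pad 60 x 60 x 4 mm whose corners show around the part; the top of the pad is 20 mm above the bench. Origin: centre of the pad's underside. It shows for good which place in the row was the collar's
- spacer_post: post of the blue rack on which the spacer stands at the start, fixed: steel, 12 mm in diameter, rising 22 mm above a white pad 60 x 60 x 4 mm whose corners show around the part; the top of the pad is 20 mm above the bench. Origin: centre of the pad's underside. It shows for good which place in the row was the spacer's
- bush_post: post of the blue rack on which the bush stands at the start, fixed: steel, 12 mm in diameter, rising 22 mm above a brass-coloured pad 60 x 60 x 4 mm whose corners show around the part; the top of the pad is 20 mm above the bench. Origin: centre of the pad's underside. It shows for good which place in the row was the bush's
- tin: bystander: small jar with a green cap, 60 mm in diameter, 45 high, on the bench between the racks; origin at its underside
- plug: bystander: dark steel plug gauge standing on its 48 mm wide foot, 50 mm high, on the bench between the racks; origin at its underside
- driver: bystander: orange-handled screwdriver, 190 mm long, lying across beyond the racks; origin at its underside
Mind the look-alikes: they are no part of the job. What is shaped like the part that bears bearing_mid but pink or purple is not meant.

How it is judged:
By the outcome, as a careful person would: the job done as asked, in the order asked, and still so for the second after the job is handed in, with the robot touching nothing.
It also fails if it takes over 112 s, if anything falls off the work surface, if the arm or the gripper's body presses on something with over 40 N, if the wrist force passes 120 N, or if a joint passes its speed limit or range.

### The arm

A 7-joint arm with a two-finger parallel gripper is mounted at the origin on the work surface. World frame = base frame: x ahead of the robot, y to its left, z up, the work surface at z = 0. Lengths are in m, angles in degrees, forces in N, time in s.
With the tool pointing down it reaches from about 0.35 to 0.9 m from the base axis. Payload 19.9 kg.
Tool frame: the origin (TCP) lies midway between the tips of the shut fingers; the grasp point (between the pads) lies 19 mm behind it; y points along the fingers, z is the direction in which the jaws open and shut, and the axes are right-handed (so a half turn about y gives the same grasp; the last joint's range is limited). The gripper opens to 94 mm and grips with 3 to 60 N. Pads are 16 mm wide; open, the fingers measure 119 mm over their backs; the gripper's body (75 mm by 177 mm) begins 78 mm behind the grasp point.
Start: joints at [72.221, 23.915, -0.59, 92.452, 0.269, 63.638, -3.037], TCP at [0.166, -0.603, 0.205] pointing down, gripper open.
Joint ranges: [-161.28, 161.28], [-22.2, 115.67], [-73.04, 71.86], [3.21, 147.25], [-68.34, 248.33], [10.77, 114.83], [-161.83, 161.83]. Speed limits (degrees/s): [108.29, 108.29, 136.94, 136.94, 172.46, 172.46, 172.46].

### API

Orientations are given as a 3x3 rotation matrix whose columns are the frame's x, y, z axes.
In Python, from workcell import r gives the robot as it stands.
- The arm moves only by the tool play_rows, never from a script. Its argument "moves" is a list of rows, each an object with "twist": the turn, a rotation vector about the tool's x, y, z in rad, a list of three; "slide": the shift along the tool's x, y, z in m, a list of three; "fingers": the opening, from -1 (shut) to 1 (fully open). A call has 1 to 5 rows; each row is the pose to reach, as a shift and turn from the pose commanded when the call began, along the tool's axes at that moment; what a row does not reach only later rows make up. A row lasts 1/12 s, in which the tool goes at most 41.7 mm and 7.16 degrees, less where a joint would pass 70% of its speed; a pose out of reach is approached as far as the arm can. A call with a gripper value outside its range is refused whole. The fingers move at their own pace and stop on an object; "force" is the grip in N (left out, the last holds). Time passes only in rows, so rows that repeat a pose let the fingers close. It gives the time, the measured TCP pose, the force and the opening at its end, in the units of the state.
- r.get_obs(): the state, without advancing time (a new reading comes with each control period).
- r.read_camera(name): name is "scene" or "top" or "wrist"; returns a dict with "image" (400x640x3 uint8, blue, green, red), "z_map" (400x640 float32, m along the optical axis (not along the pixel's ray), 0 where there is no reading), "fx", "fy", "cx", "cy" (pixels), "dist_coeffs" ([k1, k2, p1, p2, k3] as OpenCV has them; the pictures are not rectified), "pose" (4x4, takes a point from camera to world coordinates); the wrist camera has in their place "tool_from_camera" (4x4, takes a point from camera to tool coordinates, whose origin is the TCP and whose axes are the tool frame's). Camera axes: x right, y down, z forward; pixel columns grow to the right and rows downward; lengths in m; the calibration is good to about 2 mm. A picture is of the moment at which its call begins: read the wrist's pose just before it.
- r.finish_job(): hands the job in, once; it reports no verdict.
The state is a dict: "t": time; "q": joint angles; "dq": joint speeds; "joint_efforts": joint torques, N m; "tool_pos": TCP position; "tcp_rot": TCP orientation; "contact_force": force on the tool from outside, world axes, zero at the start; "ft_torque": the same for the moment, N m; "opening": opening from 0.0 (shut) to 1.0 (fully open).
Only numpy, scipy, OpenCV 4.12 (cv2) and the standard library are available. Lean on these libraries where they do the work, as an engineer would, in place of code of your own. Each camera call takes 0.05 s, during which the arm holds its last target. There are 200 camera calls.

## Working session

There is one attempt and no reset: what is moved stays moved. The work goes in short steps, Python scripts to look and compute and a tool call to move; the robot and the scene stay as the last step left them, time stands still between calls to the robot, and variables do not carry over. Pictures are saved under pics/ and viewed, about 12 in all and at most 16, crops included, and the job is handed in when it is done.

Besides the shell and the picture viewer there is one more tool, called after "Request:" as name(argument=value, ...), one argument or row to a line, values as JSON. play_rows: Moves the arm, as the interface text tells. Its arguments: {"type":"object","properties":{"moves":{"type":"array"},"force":{"type":"number"}},"required":["moves"]}

```bash
mkdir -p pics
python3 - <<'E'
from workcell import r
import cv2,numpy as np
o=r.get_obs(); print(o['t'],o['tool_pos'],o['tcp_rot'],o['opening'])
for n in ['top','scene']:
    c=r.read_camera(n); cv2.imwrite(f'pics/{n}0.png',c['image']); print(n,c['fx'],c['fy'],c['cx'],c['cy'],c['dist_coeffs'],np.round(c['pose'],3).tolist())
    np.savez(f'{n}0.npz',**c)
E
```

```text
0.0 [ 0.1658952  -0.60219604  0.20483421] [[-9.64070384e-01 -4.15796349e-04  2.65646609e-01]
 [-2.65646918e-01  1.15582793e-03 -9.64069696e-01]
 [ 9.38148885e-05 -9.99999246e-01 -1.22475450e-03]] 0.9995434543141215
top 489.87833256459135 489.87833256459135 317.887220329805 198.1441481472945 [-0.00137491  0.          0.          0.          0.        ] [[-0.028, -0.996, 0.083, 0.519], [-0.999, 0.03, 0.035, 0.02], [-0.037, -0.082, -0.996, 1.082], [0.0, 0.0, 0.0, 1.0]]
scene 398.2277798002589 398.2277798002589 316.3483144842428 200.72170808251306 [-0.10085208  0.          0.          0.          0.        ] [[0.091, 0.569, -0.817, 1.34], [0.996, -0.059, 0.07, -0.032], [-0.008, -0.82, -0.572, 0.574], [0.0, 0.0, 0.0, 1.0]]
```

View pics/top0.png

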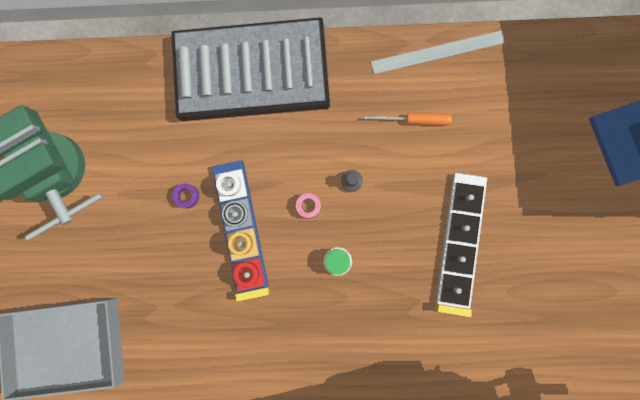

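View pics/scene0.png

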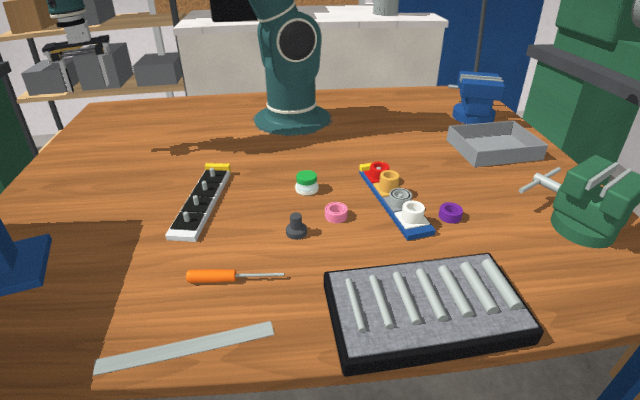

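Top view: blue rack, from its yellow end (250,295): red collar (247,275), brass bush (241,244), bearing (235,214), white spacer (229,184). Aluminium posts from its yellow end (455,310): (459,290), (463,259), (467,228), (471,197). The purple ring (185,196) and pink ring (308,206) are decoys. For the bearing, the only candidate on a grey pad is at (235,214). I'll measure and check with a crop.

```bash
cat > h.py <<'E'
import numpy as np,cv2
def ray(c,uv,z):
    K=np.array([[c['fx'],0,c['cx']],[0,c['fy'],c['cy']],[0,0,1.]]);P=c['pose']
    p=cv2.undistortPoints(np.float64(uv).reshape(-1,1,2),K,c['dist_coeffs']).reshape(-1,2)
    d=np.c_[p,np.ones(len(p))]@P[:3,:3].T
    return P[:3,3]+d*((z-P[2,3])/d[:,2])[:,None]
def cloud(c):
    h,w=c['z_map'].shape;v,u=np.mgrid[:h,:w]
    K=np.array([[c['fx'],0,c['cx']],[0,c['fy'],c['cy']],[0,0,1.]])
    p=cv2.undistortPoints(np.float64(np.stack([u,v],-1)).reshape(-1,1,2),K,c['dist_coeffs']).reshape(h,w,2)
    X=np.dstack([p,np.ones((h,w))])*c['z_map'][...,None]
    return X@c['pose'][:3,:3].T+c['pose'][:3,3]
E
python3 - <<'E'
from h import *
c=dict(np.load('top0.npz')); W=cloud(c)
print('bench z',np.median(W[300:340,150:400,2]))
S=np.array([-99,-33,33,99])/1000
def fit(P):
    # line fit with known spacing
    m=P.mean(0);x=(P-m).T@S;x/=np.linalg.norm(x);print('resid mm',np.round(1e3*(P-m-np.outer(S,x)),1).tolist())
    print('centre',m.round(4),'ang',np.degrees(np.arctan2(x[1],x[0])).round(2));Q=m+np.outer(S,x);print(Q.round(4).tolist());return Q,x
P=[]
for uv,top in zip([(247,275),(241,244),(235,214),(229,184)],[.048,.060,.044,.052]):
    u,v=uv;w=W[v-18:v+19,u-18:u+19]
    m=(abs(w[...,2]-top)<.005).astype(np.uint8)
    n,l,s,ce=cv2.connectedComponentsWithStats(m);k=1+s[1:,4].argmax()
    co,_=cv2.findContours((l==k).astype(np.uint8),0,2);(a,b),rad=cv2.minEnclosingCircle(co[0])
    p=ray(c,[(a+u-18,b+v-18)],top)[0];print((a+u-18,b+v-18),rad,s[k,4],p.round(4),'top z',np.median(w[...,2][l==k]).round(4));P.append(p[:2])
fit(np.array(P))
P=[]
g=cv2.cvtColor(c['image'],6)
for u,v in [(459,290),(463,259),(467,228),(471,197)]:
    w=g[v-8:v+9,u-8:u+9]>110
    ys,xs=np.nonzero(w);p=ray(c,[(xs.mean()+u-8,ys.mean()+v-8)],.039)[0];print(xs.mean()+u-8,ys.mean()+v-8,len(xs),W[v,u,2].round(3));P.append(p[:2])
fit(np.array(P))
cv2.imwrite('pics/crop.png',cv2.resize(c['image'][150:310,170:500],None,fx=2.4,fy=2.4,interpolation=cv2.INTER_CUBIC))
E
```

```text
bench z -0.0005116061306614794
(244.5, 274.5) 12.349188804626465 297 [0.4486 0.2146 0.048 ] top z 0.0473
(238.55000019073486, 243.5) 11.469733238220215 228 [0.5139 0.2239 0.06  ] top z 0.0593
(233.8372097015381, 213.5348834991455) 12.651453971862793 322 [0.5778 0.2363 0.044 ] top z 0.0432
(226.8684206008911, 183.77368354797363) 11.661332130432129 254 [0.6412 0.2487 0.052 ] top z 0.0512
resid mm [[0.7, 1.2], [1.0, -1.2], [-0.1, -0.4], [-1.6, 0.4]]
centre [0.5454 0.2309] ang 10.13
[[0.4479, 0.2135], [0.5129, 0.2251], [0.5778, 0.2367], [0.6428, 0.2483]]
458.5 290.5 32 0.043
462.58620689655174 258.86206896551727 29 0.041
466.6333333333333 227.63333333333333 30 0.04
470.7096774193548 196.70967741935485 31 0.042
resid mm [[-0.2, -0.0], [0.1, 0.0], [0.1, 0.1], [0.1, -0.1]]
centre [ 0.5013 -0.2492] ang -10.3
[[0.4039, -0.2315], [0.4689, -0.2433], [0.5338, -0.2551], [0.5987, -0.2669]]
```

View pics/crop.png

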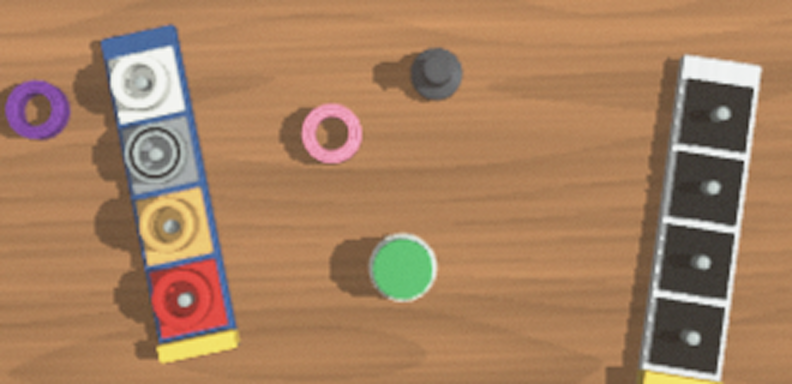

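```bash
cat > nav.py <<'E'
import numpy as np,sys,json
from scipy.spatial.transform import Rotation as Ro
from workcell import r
def Rt(a):
    a=np.radians(a);y=np.array([0,0,-1.]);z=np.array([np.cos(a),np.sin(a),0]);return np.c_[np.cross(y,z),y,z]
def plan(wps):
    o=r.get_obs();p,R=np.array(o['tool_pos']),np.array(o['tcp_rot'])
    print('t',round(o['t'],2),p.round(4),'ang',np.degrees(np.arctan2(R[1,2],R[0,2])).round(2),'open',round(o['opening'],3),'F',np.round(o['contact_force'],1))
    for x,y,z,a in wps:
        T=Rt(a);q=np.array([x,y,z])
        print((x,y,z,a),'slide',(R.T@(q-p)).round(3).tolist(),'twist',Ro.from_matrix(R.T@T).as_rotvec().round(3).tolist(),'d',np.linalg.norm(q-p).round(3));p,R=q,T
if __name__=='__main__': plan(json.loads(sys.argv[1]))
E
python3 nav.py '[[0.28,-0.48,0.205,-80],[0.4,-0.36,0.205,-80],[0.48,-0.22,0.205,-80],[0.48,-0.06,0.205,-80],[0.47,0.1,0.205,-80],[0.46,0.2135,0.205,-79.87]]'
```

```text
t 0.1 [ 0.1659 -0.6022  0.2049] ang -74.59 open 1.001 F [-0.4 -0.3 -0.4]
(0.28, -0.48, 0.205, -80) slide [-0.142, -0.0, -0.088] twist [0.001, 0.094, 0.0] d 0.167
(0.4, -0.36, 0.205, -80) slide [-0.139, 0.0, -0.097] twist [0.0, 0.0, 0.0] d 0.17
(0.48, -0.22, 0.205, -80) slide [-0.103, 0.0, -0.124] twist [0.0, 0.0, 0.0] d 0.161
(0.48, -0.06, 0.205, -80) slide [-0.028, 0.0, -0.158] twist [0.0, 0.0, 0.0] d 0.16
(0.47, 0.1, 0.205, -80) slide [-0.018, 0.0, -0.159] twist [0.0, 0.0, 0.0] d 0.16
(0.46, 0.2135, 0.205, -79.87) slide [-0.01, 0.0, -0.114] twist [0.0, -0.002, 0.0] d 0.114
```

Request:
play_rows(
  moves=[
    {"slide":[-0.142,0,-0.088],"twist":[0.001,0.094,0],"fingers":1},
    {"slide":[-0.142,0,-0.088],"twist":[0.001,0.094,0],"fingers":1},
    {"slide":[-0.142,0,-0.088],"twist":[0.001,0.094,0],"fingers":1},
    {"slide":[-0.142,0,-0.088],"twist":[0.001,0.094,0],"fingers":1},
    {"slide":[-0.142,0,-0.088],"twist":[0.001,0.094,0],"fingers":1},
  ],
  force=30,
)

```text
t: 0.52
tool_pos: [0.2855, -0.4742, 0.2054]
tcp_rot: [[-0.983, 0.002, 0.182], [-0.182, 0.001, -0.983], [-0.002, -1.0, -0.001]]
contact_force: [1.2, 1.0, 0.3]
opening: 1.002
```

Request:
play_rows(
  moves=[
    {"slide":[-0.139,0,-0.097],"twist":[0,0,0],"fingers":1},
    {"slide":[-0.139,0,-0.097],"twist":[0,0,0],"fingers":1},
    {"slide":[-0.139,0,-0.097],"twist":[0,0,0],"fingers":1},
    {"slide":[-0.139,0,-0.097],"twist":[0,0,0],"fingers":1},
    {"slide":[-0.139,0,-0.097],"twist":[0,0,0],"fingers":1},
  ],
)

```text
t: 0.93
tool_pos: [0.4047, -0.3543, 0.2053]
tcp_rot: [[-0.983, 0.002, 0.182], [-0.182, 0.001, -0.983], [-0.002, -1.0, -0.001]]
contact_force: [0.9, -0.1, -0.1]
opening: 0.999
```

Request:
play_rows(
  moves=[
    {"slide":[-0.103,0,-0.124],"twist":[0,0,0],"fingers":1},
    {"slide":[-0.103,0,-0.124],"twist":[0,0,0],"fingers":1},
    {"slide":[-0.103,0,-0.124],"twist":[0,0,0],"fingers":1},
    {"slide":[-0.103,0,-0.124],"twist":[0,0,0],"fingers":1},
    {"slide":[-0.103,0,-0.124],"twist":[0,0,0],"fingers":1},
  ],
)

```text
t: 1.35
tool_pos: [0.4825, -0.2135, 0.2052]
tcp_rot: [[-0.983, 0.001, 0.182], [-0.182, 0.001, -0.983], [-0.001, -1.0, -0.001]]
contact_force: [0.6, -0.4, -0.1]
opening: 1.004
```

Request:
play_rows(
  moves=[
    {"slide":[-0.028,0,-0.158],"twist":[0,0,0],"fingers":1},
    {"slide":[-0.028,0,-0.158],"twist":[0,0,0],"fingers":1},
    {"slide":[-0.028,0,-0.158],"twist":[0,0,0],"fingers":1},
    {"slide":[-0.028,0,-0.158],"twist":[0,0,0],"fingers":1},
    {"slide":[-0.028,0,-0.158],"twist":[0,0,0],"fingers":1},
  ],
)

```text
t: 1.77
tool_pos: [0.4793, -0.0532, 0.2053]
tcp_rot: [[-0.983, 0.0, 0.181], [-0.181, 0.0, -0.983], [-0.001, -1.0, -0.0]]
contact_force: [0.4, -0.2, -0.8]
opening: 1.001
```

Request:
play_rows(
  moves=[
    {"slide":[-0.018,0,-0.159],"twist":[0,0,0],"fingers":1},
    {"slide":[-0.018,0,-0.159],"twist":[0,0,0],"fingers":1},
    {"slide":[-0.018,0,-0.159],"twist":[0,0,0],"fingers":1},
    {"slide":[-0.018,0,-0.159],"twist":[0,0,0],"fingers":1},
    {"slide":[-0.018,0,-0.159],"twist":[0,0,0],"fingers":1},
  ],
)

```text
t: 2.18
tool_pos: [0.4686, 0.1063, 0.2051]
tcp_rot: [[-0.983, 0.0, 0.181], [-0.181, 0.001, -0.983], [-0.001, -1.0, -0.001]]
contact_force: [-0.5, 0.6, 0.4]
opening: 1.002
```

Request:
play_rows(
  moves=[
    {"slide":[-0.01,0,-0.114],"twist":[0,0,0],"fingers":1},
    {"slide":[-0.01,0,-0.114],"twist":[0,0,0],"fingers":1},
    {"slide":[-0.01,0,-0.114],"twist":[0,0,0],"fingers":1},
    {"slide":[-0.01,0,-0.114],"twist":[0,0,0],"fingers":1},
    {"slide":[-0.01,0,-0.114],"twist":[0,0,0],"fingers":1},
  ],
)

```text
t: 2.6
tool_pos: [0.4591, 0.2151, 0.2045]
tcp_rot: [[-0.984, -0.001, 0.177], [-0.177, -0.001, -0.984], [0.001, -1.0, 0.001]]
contact_force: [0.4, -0.4, 0.2]
opening: 0.999
```

Run:
```python
from workcell import r
import numpy as np,cv2
from nav import plan
plan([])
o=r.get_obs();c=r.read_camera('wrist')
T=np.eye(4);T[:3,:3]=o['tcp_rot'];T[:3,3]=o['tool_pos'];c['pose']=T@c['tool_from_camera']
np.savez('w1.npz',**c);cv2.imwrite('pics/w1.png',c['image']);print(c['pose'].round(3))
```

```text
t 2.6 [0.4591 0.2151 0.2045] ang -79.81 open 0.999 F [ 0.4 -0.4  0.2]
[[ 0.178 -0.943 -0.283  0.542]
 [-0.984 -0.17  -0.052  0.23 ]
 [ 0.001  0.287 -0.958  0.383]
 [ 0.     0.     0.     1.   ]]
```

View pics/w1.png

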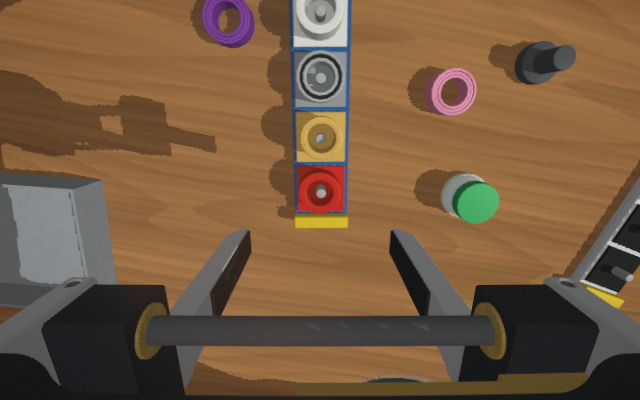

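The wrist view shows, at column ~320, collar (321,191), bush (321,137), bearing (320,76) and spacer (320,12). The decoys are clear to the sides. I'll cast rays to check the positions.

Run:
```python
from h import *
c=dict(np.load('w1.npz')); W=cloud(c);g=cv2.cvtColor(c['image'],6)
for (u,v),top in zip([(321,191),(320,137),(321,76)],[.048,.060,.044]):
    x0,y0=u-32,v-32;w=W[v-32:v+33,u-32:u+33]
    m=(abs(w[...,2]-top)<.004).astype(np.uint8)
    n,l,s,_=cv2.connectedComponentsWithStats(m);k=1+s[1:,4].argmax()
    pts=w[l==k];hull=cv2.convexHull(pts[:,:2].astype(np.float32));(a,b),R=cv2.minEnclosingCircle(hull);print('ring',round(a,4),round(b,4),'R',round(R,4),'z',np.median(pts[:,2]).round(4))
for uv in [(321,192),(320,138),(321,77),(320,11)]:
    print('post',ray(c,[uv],.042).round(4))
print('yellow',ray(c,[(295.5,222),(347,222)],.03).round(4))
from nav import plan
plan([[.4475,.2145,.205,-79.87],[.4475,.2145,.09,-79.87],[.4475,.2145,.026,-79.87]])
```

```text
ring 0.4487 0.2144 R 0.0257 z 0.0469
ring 0.5139 0.2243 R 0.024 z 0.0589
ring 0.5781 0.2366 R 0.0271 z 0.0425
post [[0.4492 0.2114 0.042 ]]
post [[0.5128 0.2241 0.042 ]]
post [[0.5777 0.2348 0.042 ]]
post [[0.6406 0.2473 0.042 ]]
yellow [[0.4002 0.2362 0.03  ]
 [0.4121 0.1702 0.03  ]]
t 2.65 [0.4595 0.2137 0.2045] ang -79.94 open 0.998 F [ 0.3 -1.   0.1]
(0.4475, 0.2145, 0.205, -79.87) slide [0.012, -0.0, -0.003] twist [-0.001, -0.001, 0.001] d 0.012
(0.4475, 0.2145, 0.09, -79.87) slide [0.0, 0.115, 0.0] twist [0.0, 0.0, 0.0] d 0.115
(0.4475, 0.2145, 0.026, -79.87) slide [0.0, 0.064, 0.0] twist [0.0, 0.0, 0.0] d 0.064
```

Request:
play_rows(
  moves=[
    {"slide":[0.011,0.0,-0.002],"twist":[0,0,0],"fingers":1},
    {"slide":[0.011,0.04,-0.002],"twist":[0,0,0],"fingers":1},
    {"slide":[0.011,0.08,-0.002],"twist":[0,0,0],"fingers":1},
    {"slide":[0.011,0.12,-0.002],"twist":[0,0,0],"fingers":1},
    {"slide":[0.011,0.13,-0.002],"twist":[0,0,0],"fingers":1},
  ],
)

```text
t: 3.07
tool_pos: [0.4457, 0.2111, 0.0704]
tcp_rot: [[-0.985, -0.006, 0.172], [-0.172, -0.004, -0.985], [0.006, -1.0, 0.003]]
contact_force: [-1.4, -1.2, -1.8]
opening: 1.0
```

Request:
play_rows(
  moves=[
    {"slide":[0,0.025,0],"twist":[0,0,0],"fingers":1},
    {"slide":[0,0.049,0],"twist":[0,0,0],"fingers":1},
    {"slide":[0,0.049,0],"twist":[0,0,0],"fingers":1},
  ],
)

```text
t: 3.32
tool_pos: [0.447, 0.2122, 0.0238]
tcp_rot: [[-0.985, -0.004, 0.173], [-0.173, -0.003, -0.985], [0.004, -1.0, 0.002]]
contact_force: [-0.9, 0.0, -1.1]
opening: 0.999
```

Request:
play_rows(
  moves=[
    {"slide":[0,0,0],"twist":[0,0,0],"fingers":0.3},
    {"slide":[0,0,0],"twist":[0,0,0],"fingers":0.3},
    {"slide":[0,0,0],"twist":[0,0,0],"fingers":0.3},
    {"slide":[0,0,0],"twist":[0,0,0],"fingers":0.3},
    {"slide":[0,0,0],"twist":[0,0,0],"fingers":0.3},
  ],
  force=30,
)

```text
t: 3.73
tool_pos: [0.449, 0.2139, 0.0268]
tcp_rot: [[-0.985, 0.002, 0.174], [-0.174, -0.001, -0.985], [-0.002, -1.0, 0.001]]
contact_force: [-0.6, 1.0, 1.0]
opening: 0.682
```

Request:
play_rows(
  moves=[
    {"slide":[0,0,0],"twist":[0,0,0],"fingers":0.3},
    {"slide":[0,0,0],"twist":[0,0,0],"fingers":0.3},
    {"slide":[0,0,0],"twist":[0,0,0],"fingers":0.3},
  ],
)

```text
t: 3.98
tool_pos: [0.4485, 0.2138, 0.026]
tcp_rot: [[-0.985, 0.0, 0.174], [-0.174, -0.001, -0.985], [-0.0, -1.0, 0.001]]
contact_force: [-0.4, 0.0, 0.1]
opening: 0.652
```

Request:
play_rows(
  moves=[
    {"slide":[0,0,0],"twist":[0,0,0],"fingers":0.3},
    {"slide":[0,0,0],"twist":[0,0,0],"fingers":0.3},
    {"slide":[0,0,0],"twist":[0,0,0],"fingers":0.3},
  ],
)

```text
t: 4.23
tool_pos: [0.4484, 0.2138, 0.0258]
tcp_rot: [[-0.985, 0.0, 0.174], [-0.174, -0.001, -0.985], [0.0, -1.0, 0.001]]
contact_force: [-0.6, 0.2, -1.2]
opening: 0.649
```

Run:
```python
from workcell import r
import cv2,numpy as np
a=r.read_camera('wrist')['image'];c=r.read_camera('scene')['image'][130:260,320:480]
cv2.imwrite('pics/g1.png',np.hstack([a[150:390,120:520],cv2.resize(c,(295,240))]))
```

```text
(no output)
```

View pics/g1.png

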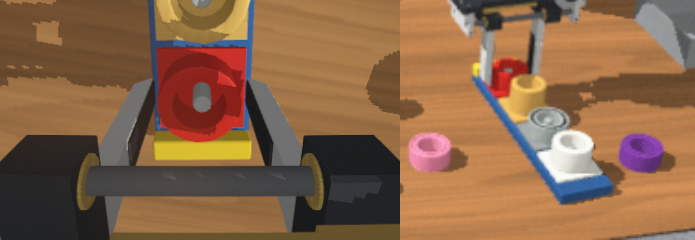

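The "fingers" command runs from -1 to 1, so 0.3 gives a 0.65 opening. The jaws simply haven't been told to close far enough, so I'll close further.

Request:
play_rows(
  moves=[
    {"slide":[0,0,0],"twist":[0,0,0],"fingers":-0.2},
    {"slide":[0,0,0],"twist":[0,0,0],"fingers":-0.2},
    {"slide":[0,0,0],"twist":[0,0,0],"fingers":-0.2},
    {"slide":[0,0,0],"twist":[0,0,0],"fingers":-0.2},
    {"slide":[0,0,0],"twist":[0,0,0],"fingers":-0.2},
  ],
  force=30,
)

```text
t: 4.75
tool_pos: [0.4484, 0.2138, 0.0258]
tcp_rot: [[-0.985, 0.0, 0.174], [-0.174, -0.001, -0.985], [0.0, -1.0, 0.001]]
contact_force: [0.4, 0.2, -0.2]
opening: 0.554
```

Run:
```python
from nav import plan
plan([[.4487,.2140,.095,-79.87],[.49,.06,.12,-87],[.54,-.1,.12,-95],[.5987,-.2669,.12,-100.3],[.5987,-.2669,.055,-100.3],[.5987,-.2669,.026,-100.3]])
```

```text
t 4.75 [0.4484 0.2138 0.0258] ang -79.98 open 0.554 F [ 0.4  0.2 -0.2]
(0.4487, 0.214, 0.095, -79.87) slide [-0.0, -0.069, -0.0] twist [-0.001, -0.002, 0.0] d 0.069
(0.49, 0.06, 0.12, -87) slide [-0.014, -0.025, 0.159] twist [0.0, 0.124, 0.0] d 0.161
(0.54, -0.1, 0.12, -95) slide [-0.042, 0.0, 0.162] twist [0.0, 0.14, 0.0] d 0.168
(0.5987, -0.2669, 0.12, -100.3) slide [-0.073, 0.0, 0.161] twist [0.0, 0.093, 0.0] d 0.177
(0.5987, -0.2669, 0.055, -100.3) slide [0.0, 0.065, 0.0] twist [0.0, 0.0, 0.0] d 0.065
(0.5987, -0.2669, 0.026, -100.3) slide [0.0, 0.029, 0.0] twist [0.0, 0.0, 0.0] d 0.029
```

Request:
play_rows(
  moves=[
    {"slide":[0,-0.012,0],"twist":[0,0,0],"fingers":-0.2},
    {"slide":[0,-0.03,0],"twist":[0,0,0],"fingers":-0.2},
    {"slide":[0,-0.05,0],"twist":[0,0,0],"fingers":-0.2},
    {"slide":[0,-0.069,0],"twist":[0,0,0],"fingers":-0.2},
    {"slide":[0,-0.069,0],"twist":[0,0,0],"fingers":-0.2},
  ],
)

```text
t: 5.17
tool_pos: [0.4499, 0.2147, 0.0986]
tcp_rot: [[-0.985, 0.004, 0.174], [-0.174, 0.001, -0.985], [-0.004, -1.0, 0.0]]
contact_force: [0.9, -0.4, -1.4]
opening: 0.553
```

Request:
play_rows(
  moves=[
    {"slide":[-0.001,-0.005,0.016],"twist":[0,0.02,0],"fingers":-0.2},
    {"slide":[-0.004,-0.01,0.05],"twist":[0,0.05,0],"fingers":-0.2},
    {"slide":[-0.008,-0.016,0.086],"twist":[0,0.08,0],"fingers":-0.2},
    {"slide":[-0.011,-0.021,0.123],"twist":[0,0.1,0],"fingers":-0.2},
    {"slide":[-0.014,-0.025,0.159],"twist":[0,0.124,0],"fingers":-0.2},
  ],
)

```text
t: 5.58
tool_pos: [0.4899, 0.058, 0.1204]
tcp_rot: [[-0.999, 0.0, 0.05], [-0.05, -0.001, -0.999], [-0.0, -1.0, 0.001]]
contact_force: [1.2, 0.7, -0.9]
opening: 0.552
```

Request:
play_rows(
  moves=[
    {"slide":[-0.008,0,0.032],"twist":[0,0.028,0],"fingers":-0.2},
    {"slide":[-0.017,0,0.065],"twist":[0,0.056,0],"fingers":-0.2},
    {"slide":[-0.025,0,0.097],"twist":[0,0.084,0],"fingers":-0.2},
    {"slide":[-0.034,0,0.13],"twist":[0,0.112,0],"fingers":-0.2},
    {"slide":[-0.042,0,0.162],"twist":[0,0.14,0],"fingers":-0.2},
  ],
)

```text
t: 6.0
tool_pos: [0.54, -0.1018, 0.1201]
tcp_rot: [[-0.996, -0.0, -0.091], [0.091, -0.001, -0.996], [0.0, -1.0, 0.001]]
contact_force: [0.6, 0.9, -1.2]
opening: 0.551
```

Request:
play_rows(
  moves=[
    {"slide":[-0.017,0,0.038],"twist":[0,0.025,0],"fingers":-0.2},
    {"slide":[-0.034,0,0.076],"twist":[0,0.05,0],"fingers":-0.2},
    {"slide":[-0.051,0,0.114],"twist":[0,0.07,0],"fingers":-0.2},
    {"slide":[-0.065,0,0.145],"twist":[0,0.09,0],"fingers":-0.2},
    {"slide":[-0.073,0,0.161],"twist":[0,0.093,0],"fingers":-0.2},
  ],
)

```text
t: 6.42
tool_pos: [0.598, -0.2717, 0.1197]
tcp_rot: [[-0.982, -0.001, -0.186], [0.186, -0.002, -0.982], [0.0, -1.0, 0.002]]
contact_force: [0.5, 0.4, -1.6]
opening: 0.556
```

Run:
```python
from workcell import r
import numpy as np,cv2
from h import *
from nav import plan
o=r.get_obs();c=r.read_camera('wrist')
plan([[.5987,-.2669,.055,-100.3],[.5987,-.2669,.026,-100.3]])
T=np.eye(4);T[:3,:3]=o['tcp_rot'];T[:3,3]=o['tool_pos'];c['pose']=T@c['tool_from_camera']
np.savez('w2.npz',**c);cv2.imwrite('pics/w2.png',c['image'])
```

```text
t 6.47 [ 0.5984 -0.2734  0.1196] ang -100.79 open 0.552 F [-4.  -1.5 -1.8]
(0.5987, -0.2669, 0.055, -100.3) slide [0.001, 0.065, -0.007] twist [-0.003, -0.009, -0.0] d 0.065
(0.5987, -0.2669, 0.026, -100.3) slide [0.0, 0.029, 0.0] twist [0.0, 0.0, 0.0] d 0.029
```

View pics/w2.png

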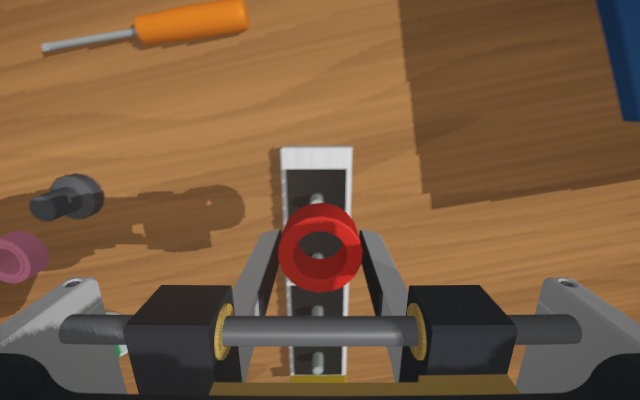

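Collar held level, centred at (320,247). The farthest post shows at (317,200), the others at (319,257), (319,313) and (318,362). I'll check post positions against the first estimate.

Run:
```python
from h import *
c=dict(np.load('w2.npz'))
g=cv2.cvtColor(c['image'],6)
for u,v in [(317,200),(319,257),(319,313),(318,362)]: print(ray(c,[(u,v)],.04).round(4))
```

```text
[[ 0.6033 -0.2706  0.04  ]]
[[ 0.545  -0.2614  0.04  ]]
[[ 0.4801 -0.2491  0.04  ]]
[[ 0.4154 -0.2357  0.04  ]]
```

Request:
play_rows(
  moves=[
    {"slide":[0.001,0,-0.006],"twist":[-0.002,-0.009,0],"fingers":-0.2},
    {"slide":[0.001,0.0,-0.006],"twist":[-0.002,-0.009,0],"fingers":-0.2},
    {"slide":[0.001,0.0,-0.006],"twist":[-0.002,-0.009,0],"fingers":-0.2},
  ],
)

```text
t: 6.72
tool_pos: [0.5984, -0.2592, 0.1202]
tcp_rot: [[-0.985, 0.0, -0.171], [0.171, 0.002, -0.985], [0.0, -1.0, -0.002]]
contact_force: [-0.5, 0.3, -1.7]
opening: 0.554
```

Request:
play_rows(
  moves=[
    {"slide":[0,0,0.006],"twist":[0,0.006,0],"fingers":-0.2},
    {"slide":[0,0.0,0.006],"twist":[0,0.006,0],"fingers":-0.2},
    {"slide":[0,0.0,0.006],"twist":[0,0.006,0],"fingers":-0.2},
    {"slide":[0,0.0,0.006],"twist":[0,0.006,0],"fingers":-0.2},
    {"slide":[0,0.0,0.006],"twist":[0,0.006,0],"fingers":-0.2},
  ],
)

```text
t: 7.13
tool_pos: [0.5975, -0.2665, 0.1203]
tcp_rot: [[-0.984, 0.001, -0.178], [0.178, 0.001, -0.984], [-0.0, -1.0, -0.001]]
contact_force: [0.7, -0.1, -1.0]
opening: 0.553
```

Run:
```python
from workcell import r
import numpy as np,cv2
from h import *
from nav import plan
o=r.get_obs();c=r.read_camera('wrist')
plan([[.5987,-.2669,.055,-100.3],[.5987,-.2669,.026,-100.3]])
T=np.eye(4);T[:3,:3]=o['tcp_rot'];T[:3,3]=o['tool_pos'];c['pose']=T@c['tool_from_camera']
g=cv2.cvtColor(c['image'],6)
cv2.imwrite('pics/w3.png',cv2.resize(c['image'][140:390,220:420],None,fx=3,fy=2.4))
for p in [(.5987,-.2669,.042),(.5338,-.2551,.042),(.4689,-.2433,.042)]:
    q=np.linalg.inv(c['pose'])@np.r_[p,1];print('expected px',c['fx']*q[0]/q[2]+c['cx'],c['fy']*q[1]/q[2]+c['cy'])
```

```text
t 7.18 [ 0.5975 -0.2665  0.1203] ang -100.26 open 0.556 F [ 0.6  0.3 -2.3]
(0.5987, -0.2669, 0.055, -100.3) slide [-0.001, 0.065, 0.0] twist [0.001, 0.001, -0.0] d 0.065
(0.5987, -0.2669, 0.026, -100.3) slide [0.0, 0.029, 0.0] twist [0.0, 0.0, 0.0] d 0.029
expected px 319.7542270432983 204.2886305542293
expected px 319.63747413811046 267.4098796441868
expected px 319.53507045536145 322.77337022403066
```

View pics/w3.png

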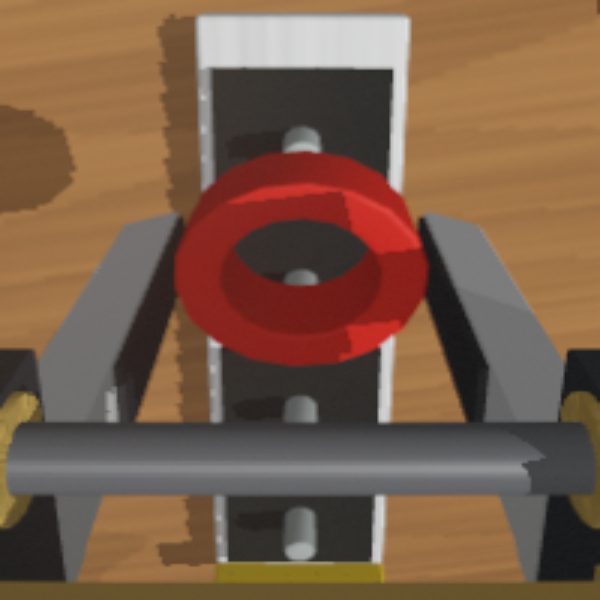

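The far post lies on the ring's axis within ~2 mm of the estimate, and the bore clearance is 10 mm, so I'll lower.

Request:
play_rows(
  moves=[
    {"slide":[-0.002,0.015,0],"twist":[0,0,0],"fingers":-0.2},
    {"slide":[-0.002,0.035,0],"twist":[0,0,0],"fingers":-0.2},
    {"slide":[-0.002,0.055,0],"twist":[0,0,0],"fingers":-0.2},
    {"slide":[-0.002,0.067,0],"twist":[0,0,0],"fingers":-0.2},
    {"slide":[-0.002,0.074,0],"twist":[0,0,0],"fingers":-0.2},
  ],
)

```text
t: 7.6
tool_pos: [0.5986, -0.2664, 0.0439]
tcp_rot: [[-0.984, -0.002, -0.178], [0.178, 0.002, -0.984], [0.002, -1.0, -0.002]]
contact_force: [-0.6, -0.3, -2.1]
opening: 0.555
```

Request:
play_rows(
  moves=[
    {"slide":[0,0.006,0],"twist":[0,0,0],"fingers":-0.2},
    {"slide":[0,0.011,0],"twist":[0,0,0],"fingers":-0.2},
    {"slide":[0,0.015,0],"twist":[0,0,0],"fingers":-0.2},
    {"slide":[0,0.018,0],"twist":[0,0,0],"fingers":-0.2},
    {"slide":[0,0.019,0],"twist":[0,0,0],"fingers":-0.2},
  ],
)

```text
t: 8.02
tool_pos: [0.5996, -0.2669, 0.0272]
tcp_rot: [[-0.984, 0.001, -0.178], [0.178, 0.001, -0.984], [-0.001, -1.0, -0.001]]
contact_force: [1.1, -0.4, -0.7]
opening: 0.555
```

Request:
play_rows(
  moves=[
    {"slide":[0,0.0005,0],"twist":[0,0,0],"fingers":-0.2},
    {"slide":[0,0.001,0],"twist":[0,0,0],"fingers":-0.2},
    {"slide":[0,0.001,0],"twist":[0,0,0],"fingers":-0.2},
    {"slide":[0,0.001,0],"twist":[0,0,0],"fingers":-0.2},
    {"slide":[0,0.001,0],"twist":[0,0,0],"fingers":-0.2},
  ],
)

```text
t: 8.43
tool_pos: [0.5996, -0.2669, 0.0265]
tcp_rot: [[-0.984, 0.001, -0.178], [0.178, 0.001, -0.984], [-0.001, -1.0, -0.001]]
contact_force: [-0.5, 0.5, -0.9]
opening: 0.551
```

Request:
play_rows(
  moves=[
    {"slide":[0,0.0005,0],"twist":[0,0,0],"fingers":-0.2},
    {"slide":[0,0.001,0],"twist":[0,0,0],"fingers":-0.2},
    {"slide":[0,0.001,0],"twist":[0,0,0],"fingers":-0.2},
    {"slide":[0,0.001,0],"twist":[0,0,0],"fingers":-0.2},
    {"slide":[0,0.001,0],"twist":[0,0,0],"fingers":-0.2},
  ],
)

```text
t: 8.85
tool_pos: [0.5997, -0.2669, 0.0258]
tcp_rot: [[-0.984, 0.001, -0.178], [0.178, 0.001, -0.984], [-0.001, -1.0, -0.001]]
contact_force: [-2.6, 0.2, 6.4]
opening: 0.553
```

Seated (reaction +6 N). Release and lift.

Request:
play_rows(
  moves=[
    {"slide":[0,0,0],"twist":[0,0,0],"fingers":0.7},
    {"slide":[0,0,0],"twist":[0,0,0],"fingers":0.7},
    {"slide":[0,0,0],"twist":[0,0,0],"fingers":0.7},
    {"slide":[0,0,0],"twist":[0,0,0],"fingers":0.7},
    {"slide":[0,0,0],"twist":[0,0,0],"fingers":0.7},
  ],
)

```text
t: 9.27
tool_pos: [0.5995, -0.2669, 0.0252]
tcp_rot: [[-0.984, 0.001, -0.178], [0.178, 0.001, -0.984], [-0.0, -1.0, -0.001]]
contact_force: [0.9, -0.2, 0.1]
opening: 0.839
```

Request:
play_rows(
  moves=[
    {"slide":[0,-0.02,0],"twist":[0,0,0],"fingers":0.7},
    {"slide":[0,-0.05,0],"twist":[0,0,0],"fingers":0.7},
    {"slide":[0,-0.08,0],"twist":[0,0,0],"fingers":0.7},
    {"slide":[0,-0.094,0],"twist":[0,0,0],"fingers":0.7},
    {"slide":[0,-0.094,0],"twist":[0,0,0],"fingers":0.7},
  ],
)

```text
t: 9.68
tool_pos: [0.6011, -0.2676, 0.1229]
tcp_rot: [[-0.984, 0.005, -0.178], [0.178, -0.001, -0.984], [-0.005, -1.0, 0.0]]
contact_force: [0.5, 0.1, 0.4]
opening: 0.847
```

Run:
```python
from nav import plan
from workcell import r
import cv2
plan([[.57,-.1,.12,-95],[.54,.06,.12,-87],[.5139,.2241,.12,-79.87],[.5139,.2241,.026,-79.87]])
plan([[.5139,.2241,.12,-79.87],[.52,.06,.12,-87],[.53,-.1,.12,-95],[.5343,-.2551,.12,-100.3]])
```

```text
t 9.68 [ 0.6011 -0.2676  0.1229] ang -100.27 open 0.847 F [0.5 0.1 0.4]
(0.57, -0.1, 0.12, -95) slide [0.06, 0.003, -0.159] twist [-0.0, -0.092, -0.005] d 0.17
(0.54, 0.06, 0.12, -87) slide [0.044, 0.0, -0.157] twist [0.0, -0.14, 0.0] d 0.163
(0.5139, 0.2241, 0.12, -79.87) slide [0.017, 0.0, -0.165] twist [0.0, -0.124, 0.0] d 0.166
(0.5139, 0.2241, 0.026, -79.87) slide [0.0, 0.094, 0.0] twist [0.0, 0.0, 0.0] d 0.094
t 9.68 [ 0.6011 -0.2676  0.1229] ang -100.27 open 0.847 F [0.5 0.1 0.4]
(0.5139, 0.2241, 0.12, -79.87) slide [0.173, 0.002, -0.468] twist [-0.001, -0.356, -0.005] d 0.499
(0.52, 0.06, 0.12, -87) slide [0.023, 0.0, 0.163] twist [0.0, 0.124, 0.0] d 0.164
(0.53, -0.1, 0.12, -95) slide [-0.002, 0.0, 0.16] twist [0.0, 0.14, 0.0] d 0.16
(0.5343, -0.2551, 0.12, -100.3) slide [-0.018, 0.0, 0.154] twist [0.0, 0.093, 0.0] d 0.155
```

Request:
play_rows(
  moves=[
    {"slide":[0.012,0,-0.032],"twist":[0,-0.02,0],"fingers":0.7},
    {"slide":[0.024,0,-0.064],"twist":[0,-0.04,0],"fingers":0.7},
    {"slide":[0.036,0,-0.096],"twist":[0,-0.06,0],"fingers":0.7},
    {"slide":[0.048,0,-0.128],"twist":[0,-0.08,0],"fingers":0.7},
    {"slide":[0.06,0,-0.159],"twist":[0,-0.092,0],"fingers":0.7},
  ],
)

```text
t: 10.1
tool_pos: [0.5677, -0.0982, 0.1185]
tcp_rot: [[-0.996, -0.001, -0.086], [0.086, 0.001, -0.996], [0.001, -1.0, -0.001]]
contact_force: [0.7, -0.2, -0.4]
opening: 0.851
```

Request:
play_rows(
  moves=[
    {"slide":[0.009,0,-0.032],"twist":[0,-0.028,0],"fingers":0.7},
    {"slide":[0.018,0,-0.063],"twist":[0,-0.056,0],"fingers":0.7},
    {"slide":[0.027,0,-0.095],"twist":[0,-0.084,0],"fingers":0.7},
    {"slide":[0.036,0,-0.126],"twist":[0,-0.112,0],"fingers":0.7},
    {"slide":[0.044,0,-0.157],"twist":[0,-0.14,0],"fingers":0.7},
  ],
)

```text
t: 10.52
tool_pos: [0.5375, 0.0618, 0.1188]
tcp_rot: [[-0.999, -0.0, 0.054], [-0.054, 0.001, -0.999], [0.0, -1.0, -0.001]]
contact_force: [0.4, -0.7, -0.9]
opening: 0.849
```

Request:
play_rows(
  moves=[
    {"slide":[0.004,0,-0.038],"twist":[0,-0.03,0],"fingers":0.7},
    {"slide":[0.008,0,-0.078],"twist":[0,-0.06,0],"fingers":0.7},
    {"slide":[0.012,0,-0.117],"twist":[0,-0.09,0],"fingers":0.7},
    {"slide":[0.015,0,-0.15],"twist":[0,-0.115,0],"fingers":0.7},
    {"slide":[0.017,0,-0.165],"twist":[0,-0.124,0],"fingers":0.7},
  ],
)

```text
t: 10.93
tool_pos: [0.5111, 0.2289, 0.1191]
tcp_rot: [[-0.983, -0.0, 0.182], [-0.182, 0.003, -0.983], [0.0, -1.0, -0.003]]
contact_force: [0.6, -0.1, 0.4]
opening: 0.848
```

Request:
play_rows(
  moves=[
    {"slide":[0,0,0],"twist":[0,0,0],"fingers":0.7},
    {"slide":[0,0,0],"twist":[0,0,0],"fingers":0.7},
    {"slide":[0,0,0],"twist":[0,0,0],"fingers":0.7},
    {"slide":[0,0,0],"twist":[0,0,0],"fingers":0.7},
  ],
)

```text
t: 11.27
tool_pos: [0.5133, 0.2225, 0.1194]
tcp_rot: [[-0.985, 0.0, 0.173], [-0.173, 0.0, -0.985], [-0.0, -1.0, -0.0]]
contact_force: [0.5, 0.1, 0.3]
opening: 0.85
```

```bash
python3 nav.py '[[0.5139,0.2241,0.026,-79.87]]'
python3 - <<'E'
from workcell import r
import cv2,numpy as np
a=r.read_camera('wrist')['image'][150:390,120:520];c=r.read_camera('scene')['image'][140:260,150:310]
cv2.imwrite('pics/s2.png',np.hstack([a,cv2.resize(c,(320,240))]))
E
```

```text
t 11.27 [0.5133 0.2225 0.1194] ang -80.01 open 0.85 F [0.5 0.1 0.3]
(0.5139, 0.2241, 0.026, -79.87) slide [-0.001, 0.093, -0.001] twist [0.0, -0.002, -0.0] d 0.093
```

View pics/s2.png

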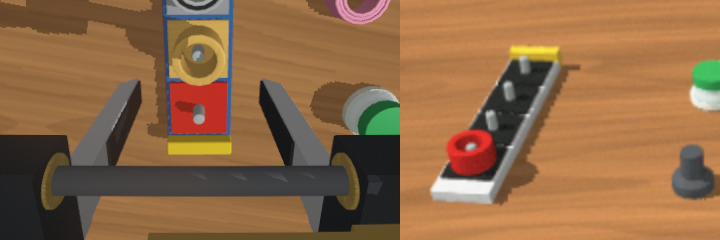

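Collar lies flat on the far post; bush centred between the jaws. Grasp it.

Request:
play_rows(
  moves=[
    {"slide":[-0.001,0.02,-0.001],"twist":[0,0,0],"fingers":0.7},
    {"slide":[-0.001,0.045,-0.001],"twist":[0,0,0],"fingers":0.7},
    {"slide":[-0.001,0.07,-0.001],"twist":[0,0,0],"fingers":0.7},
    {"slide":[-0.001,0.085,-0.001],"twist":[0,0,0],"fingers":0.7},
    {"slide":[-0.001,0.093,-0.001],"twist":[0,0,0],"fingers":0.7},
  ],
)

```text
t: 11.78
tool_pos: [0.513, 0.2244, 0.0248]
tcp_rot: [[-0.985, -0.002, 0.175], [-0.175, 0.0, -0.985], [0.002, -1.0, -0.0]]
contact_force: [-0.5, 0.9, -1.1]
opening: 0.854
```

Request:
play_rows(
  moves=[
    {"slide":[0,0,0],"twist":[0,0,0],"fingers":0.7},
    {"slide":[0,0,0],"twist":[0,0,0],"fingers":-0.3},
    {"slide":[0,0,0],"twist":[0,0,0],"fingers":-0.3},
    {"slide":[0,0,0],"twist":[0,0,0],"fingers":-0.3},
    {"slide":[0,0,0],"twist":[0,0,0],"fingers":-0.3},
  ],
)

```text
t: 12.2
tool_pos: [0.5143, 0.2256, 0.0277]
tcp_rot: [[-0.984, 0.002, 0.176], [-0.176, 0.001, -0.984], [-0.002, -1.0, -0.001]]
contact_force: [0.2, -0.1, -0.2]
opening: 0.602
```

Request:
play_rows(
  moves=[
    {"slide":[0,0,0],"twist":[0,0,0],"fingers":-0.3},
    {"slide":[0,0,0],"twist":[0,0,0],"fingers":-0.3},
    {"slide":[0,0,0],"twist":[0,0,0],"fingers":-0.3},
    {"slide":[0,0,0],"twist":[0,0,0],"fingers":-0.3},
    {"slide":[0,0,0],"twist":[0,0,0],"fingers":-0.3},
  ],
)

```text
t: 12.62
tool_pos: [0.5141, 0.2254, 0.0273]
tcp_rot: [[-0.984, 0.001, 0.176], [-0.176, 0.001, -0.984], [-0.001, -1.0, -0.001]]
contact_force: [-1.4, -1.5, 7.2]
opening: 0.514
```

Request:
play_rows(
  moves=[
    {"slide":[0,-0.012,0],"twist":[0,0,0],"fingers":-0.3},
    {"slide":[0,-0.032,0],"twist":[0,0,0],"fingers":-0.3},
    {"slide":[0,-0.06,0],"twist":[0,0,0],"fingers":-0.3},
    {"slide":[0,-0.083,0],"twist":[0,0,0],"fingers":-0.3},
    {"slide":[0,-0.093,0],"twist":[0,0,0],"fingers":-0.3},
  ],
  force=35,
)

```text
t: 13.03
tool_pos: [0.5146, 0.2261, 0.1232]
tcp_rot: [[-0.984, 0.004, 0.176], [-0.176, 0.002, -0.984], [-0.004, -1.0, -0.002]]
contact_force: [1.1, 0.4, -2.5]
opening: 0.511
```

Request:
play_rows(
  moves=[
    {"slide":[0.003,0,0.018],"twist":[0,0.02,0],"fingers":-0.3},
    {"slide":[0.008,0,0.053],"twist":[0,0.05,0],"fingers":-0.3},
    {"slide":[0.013,0,0.09],"twist":[0,0.08,0],"fingers":-0.3},
    {"slide":[0.018,0,0.127],"twist":[0,0.1,0],"fingers":-0.3},
    {"slide":[0.023,0,0.164],"twist":[0,0.124,0],"fingers":-0.3},
  ],
)

```text
t: 13.45
tool_pos: [0.5193, 0.0583, 0.1195]
tcp_rot: [[-0.999, 0.0, 0.052], [-0.052, 0.001, -0.999], [-0.0, -1.0, -0.001]]
contact_force: [0.6, -0.5, -2.2]
opening: 0.513
```

Request:
play_rows(
  moves=[
    {"slide":[0,0,0.032],"twist":[0,0.028,0],"fingers":-0.3},
    {"slide":[-0.001,0,0.064],"twist":[0,0.056,0],"fingers":-0.3},
    {"slide":[-0.001,0,0.096],"twist":[0,0.084,0],"fingers":-0.3},
    {"slide":[-0.002,0,0.128],"twist":[0,0.112,0],"fingers":-0.3},
    {"slide":[-0.002,0,0.16],"twist":[0,0.14,0],"fingers":-0.3},
  ],
)

```text
t: 13.87
tool_pos: [0.53, -0.1013, 0.1194]
tcp_rot: [[-0.996, 0.0, -0.088], [0.088, 0.001, -0.996], [-0.0, -1.0, -0.001]]
contact_force: [0.2, 0.6, -2.7]
opening: 0.51
```

Request:
play_rows(
  moves=[
    {"slide":[-0.004,0,0.036],"twist":[0,0.025,0],"fingers":-0.3},
    {"slide":[-0.008,0,0.073],"twist":[0,0.05,0],"fingers":-0.3},
    {"slide":[-0.013,0,0.109],"twist":[0,0.07,0],"fingers":-0.3},
    {"slide":[-0.016,0,0.14],"twist":[0,0.09,0],"fingers":-0.3},
    {"slide":[-0.018,0,0.154],"twist":[0,0.093,0],"fingers":-0.3},
  ],
)

```text
t: 14.28
tool_pos: [0.5336, -0.2594, 0.1189]
tcp_rot: [[-0.983, -0.0, -0.185], [0.185, -0.0, -0.983], [0.0, -1.0, 0.0]]
contact_force: [-0.9, -0.6, -2.9]
opening: 0.509
```

Request:
play_rows(
  moves=[
    {"slide":[0,0,0],"twist":[0,0,0],"fingers":-0.3},
    {"slide":[0,0,0],"twist":[0,0,0],"fingers":-0.3},
    {"slide":[0,0,0],"twist":[0,0,0],"fingers":-0.3},
    {"slide":[0,0,0],"twist":[0,0,0],"fingers":-0.3},
    {"slide":[0,0,0],"twist":[0,0,0],"fingers":-0.3},
  ],
)

```text
t: 14.7
tool_pos: [0.5351, -0.2535, 0.1193]
tcp_rot: [[-0.984, 0.001, -0.178], [0.178, 0.001, -0.984], [-0.0, -1.0, -0.001]]
contact_force: [-0.1, 0.2, -3.1]
opening: 0.509
```

Request:
play_rows(
  moves=[
    {"slide":[0,0,0],"twist":[0,0,0],"fingers":-0.3},
    {"slide":[0,0,0],"twist":[0,0,0],"fingers":-0.3},
  ],
)

```text
t: 14.87
tool_pos: [0.535, -0.2542, 0.1193]
tcp_rot: [[-0.984, 0.001, -0.179], [0.179, 0.001, -0.984], [-0.0, -1.0, -0.001]]
contact_force: [-0.4, 1.0, -2.6]
opening: 0.51
```

```bash
python3 nav.py '[[0.5345,-0.2551,0.0273,-100.3]]'
python3 - <<'E'
from workcell import r
import cv2,numpy as np
a=r.read_camera('wrist')['image'][150:390,120:520]
cv2.imwrite('pics/s3.png',cv2.resize(a,None,fx=1.5,fy=1.5))
E
```

```text
t 14.87 [ 0.535  -0.2542  0.1193] ang -100.28 open 0.51 F [-0.4  1.  -2.6]
(0.5345, -0.2551, 0.0273, -100.3) slide [0.0, 0.092, 0.001] twist [0.001, 0.0, -0.0] d 0.092
```

View pics/s3.png

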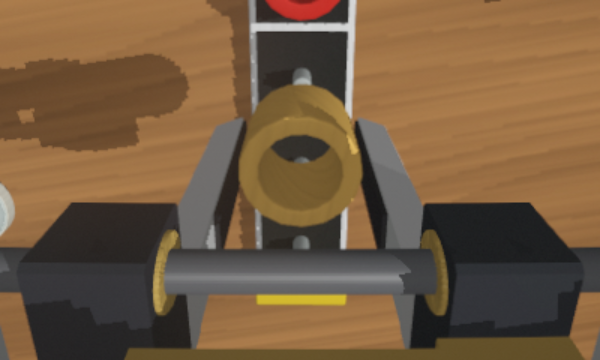

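Bush held level at (300,160), on the pad's centreline and the next post over. Lower.

Request:
play_rows(
  moves=[
    {"slide":[0,0.015,0.001],"twist":[0,0,0],"fingers":-0.3},
    {"slide":[0,0.035,0.001],"twist":[0,0,0],"fingers":-0.3},
    {"slide":[0,0.055,0.001],"twist":[0,0,0],"fingers":-0.3},
    {"slide":[0,0.067,0.001],"twist":[0,0,0],"fingers":-0.3},
    {"slide":[0,0.073,0.001],"twist":[0,0,0],"fingers":-0.3},
  ],
)

```text
t: 15.33
tool_pos: [0.534, -0.2552, 0.0447]
tcp_rot: [[-0.984, -0.001, -0.179], [0.179, 0.002, -0.984], [0.002, -1.0, -0.002]]
contact_force: [0.6, 0.6, -2.3]
opening: 0.51
```

Request:
play_rows(
  moves=[
    {"slide":[0,0.006,0],"twist":[0,0,0],"fingers":-0.3},
    {"slide":[0,0.011,0],"twist":[0,0,0],"fingers":-0.3},
    {"slide":[0,0.015,0],"twist":[0,0,0],"fingers":-0.3},
    {"slide":[0,0.0175,0],"twist":[0,0,0],"fingers":-0.3},
    {"slide":[0,0.018,0],"twist":[0,0,0],"fingers":-0.3},
  ],
)

```text
t: 15.75
tool_pos: [0.5348, -0.2556, 0.0282]
tcp_rot: [[-0.984, 0.001, -0.179], [0.179, 0.001, -0.984], [-0.0, -1.0, -0.001]]
contact_force: [0.1, 0.1, -3.9]
opening: 0.511
```

Request:
play_rows(
  moves=[
    {"slide":[0,0.0004,0],"twist":[0,0,0],"fingers":-0.3},
    {"slide":[0,0.0008,0],"twist":[0,0,0],"fingers":-0.3},
    {"slide":[0,0.0012,0],"twist":[0,0,0],"fingers":-0.3},
    {"slide":[0,0.0012,0],"twist":[0,0,0],"fingers":-0.3},
    {"slide":[0,0.0012,0],"twist":[0,0,0],"fingers":-0.3},
  ],
)

```text
t: 16.17
tool_pos: [0.5349, -0.2557, 0.0274]
tcp_rot: [[-0.984, 0.001, -0.179], [0.179, 0.001, -0.984], [-0.001, -1.0, -0.001]]
contact_force: [-0.7, -0.8, 1.7]
opening: 0.51
```

Seated. Release, lift, plan the next.

Request:
play_rows(
  moves=[
    {"slide":[0,0.0003,0],"twist":[0,0,0],"fingers":-0.3},
    {"slide":[0,0.0003,0],"twist":[0,0,0],"fingers":0.6},
    {"slide":[0,0.0003,0],"twist":[0,0,0],"fingers":0.7},
    {"slide":[0,0.0003,0],"twist":[0,0,0],"fingers":0.7},
    {"slide":[0,0.0003,0],"twist":[0,0,0],"fingers":0.7},
  ],
)

```text
t: 16.58
tool_pos: [0.5348, -0.2556, 0.0267]
tcp_rot: [[-0.984, 0.001, -0.179], [0.179, 0.001, -0.984], [-0.0, -1.0, -0.001]]
contact_force: [-1.0, 0.3, -0.4]
opening: 0.755
```

Request:
play_rows(
  moves=[
    {"slide":[0,-0.02,0],"twist":[0,0,0],"fingers":0.7},
    {"slide":[0,-0.05,0],"twist":[0,0,0],"fingers":0.7},
    {"slide":[0,-0.08,0],"twist":[0,0,0],"fingers":0.7},
    {"slide":[0,-0.093,0],"twist":[0,0,0],"fingers":0.7},
    {"slide":[0,-0.093,0],"twist":[0,0,0],"fingers":0.7},
  ],
)

```text
t: 17.0
tool_pos: [0.5362, -0.2564, 0.1229]
tcp_rot: [[-0.984, 0.005, -0.179], [0.179, -0.001, -0.984], [-0.005, -1.0, 0.0]]
contact_force: [1.1, 0.3, 0.6]
opening: 0.849
```

Run:
```python
from nav import plan
plan([[.535,-.2557,.12,-100.3],[.55,-.1,.12,-95],[.565,.07,.12,-87],[.578,.2365,.12,-79.87],[.54,.06,.12,-87],[.51,-.1,.12,-95],[.469,-.2436,.12,-100.3],
[.53,-.1,.12,-95],[.585,.06,.12,-87],[.6415,.2485,.12,-79.87],[.56,.09,.12,-87],[.475,-.08,.12,-95],[.404,-.2318,.12,-100.3]])
```

```text
t 17.0 [ 0.5362 -0.2564  0.1229] ang -100.33 open 0.849 F [1.1 0.3 0.6]
(0.535, -0.2557, 0.12, -100.3) slide [0.001, 0.003, -0.0] twist [-0.0, -0.001, -0.005] d 0.003
(0.55, -0.1, 0.12, -95) slide [0.013, 0.0, -0.156] twist [0.0, -0.093, 0.0] d 0.156
(0.565, 0.07, 0.12, -87) slide [-0.0, 0.0, -0.171] twist [0.0, -0.14, 0.0] d 0.171
(0.578, 0.2365, 0.12, -79.87) slide [-0.022, 0.0, -0.166] twist [0.0, -0.124, 0.0] d 0.167
(0.54, 0.06, 0.12, -87) slide [0.068, 0.0, 0.167] twist [0.0, 0.124, 0.0] d 0.181
(0.51, -0.1, 0.12, -95) slide [0.038, 0.0, 0.158] twist [0.0, 0.14, 0.0] d 0.163
(0.469, -0.2436, 0.12, -100.3) slide [0.028, 0.0, 0.147] twist [0.0, 0.093, 0.0] d 0.149
(0.53, -0.1, 0.12, -95) slide [-0.034, 0.0, -0.152] twist [0.0, -0.093, 0.0] d 0.156
(0.585, 0.06, 0.12, -87) slide [-0.041, 0.0, -0.164] twist [0.0, -0.14, 0.0] d 0.169
(0.6415, 0.2485, 0.12, -79.87) slide [-0.066, 0.0, -0.185] twist [0.0, -0.124, 0.0] d 0.197
(0.56, 0.09, 0.12, -87) slide [0.108, 0.0, 0.142] twist [0.0, 0.124, 0.0] d 0.178
(0.475, -0.08, 0.12, -95) slide [0.094, 0.0, 0.165] twist [0.0, 0.14, 0.0] d 0.19
(0.404, -0.2318, 0.12, -100.3) slide [0.057, 0.0, 0.157] twist [0.0, 0.093, 0.0] d 0.168
```

Request:
play_rows(
  moves=[
    {"slide":[0.003,0,-0.031],"twist":[0,-0.02,0],"fingers":0.7},
    {"slide":[0.006,0,-0.062],"twist":[0,-0.04,0],"fingers":0.7},
    {"slide":[0.008,0,-0.094],"twist":[0,-0.06,0],"fingers":0.7},
    {"slide":[0.01,0,-0.125],"twist":[0,-0.08,0],"fingers":0.7},
    {"slide":[0.013,0,-0.156],"twist":[0,-0.093,0],"fingers":0.7},
  ],
)

```text
t: 17.42
tool_pos: [0.5494, -0.0984, 0.1189]
tcp_rot: [[-0.996, -0.001, -0.086], [0.086, 0.001, -0.996], [0.001, -1.0, -0.001]]
contact_force: [1.2, -0.3, 0.7]
opening: 0.848
```

Request:
play_rows(
  moves=[
    {"slide":[0,0,-0.034],"twist":[0,-0.028,0],"fingers":0.7},
    {"slide":[0,0,-0.068],"twist":[0,-0.056,0],"fingers":0.7},
    {"slide":[0,0,-0.103],"twist":[0,-0.084,0],"fingers":0.7},
    {"slide":[0,0,-0.137],"twist":[0,-0.112,0],"fingers":0.7},
    {"slide":[0,0,-0.171],"twist":[0,-0.14,0],"fingers":0.7},
  ],
)

```text
t: 17.83
tool_pos: [0.5641, 0.0721, 0.119]
tcp_rot: [[-0.999, -0.001, 0.054], [-0.054, 0.001, -0.999], [0.001, -1.0, -0.001]]
contact_force: [-0.0, -0.3, -0.6]
opening: 0.848
```

Request:
play_rows(
  moves=[
    {"slide":[-0.005,0,-0.038],"twist":[0,-0.03,0],"fingers":0.7},
    {"slide":[-0.01,0,-0.078],"twist":[0,-0.06,0],"fingers":0.7},
    {"slide":[-0.016,0,-0.117],"twist":[0,-0.09,0],"fingers":0.7},
    {"slide":[-0.02,0,-0.15],"twist":[0,-0.115,0],"fingers":0.7},
    {"slide":[-0.022,0,-0.166],"twist":[0,-0.124,0],"fingers":0.7},
  ],
)

```text
t: 18.25
tool_pos: [0.5766, 0.2423, 0.1192]
tcp_rot: [[-0.983, -0.001, 0.181], [-0.181, 0.003, -0.983], [0.0, -1.0, -0.003]]
contact_force: [-0.4, 0.3, 0.2]
opening: 0.852
```

Request:
play_rows(
  moves=[
    {"slide":[0,0,0],"twist":[0,0,0],"fingers":0.7},
    {"slide":[0,0,0],"twist":[0,0,0],"fingers":0.7},
    {"slide":[0,0,0],"twist":[0,0,0],"fingers":0.7},
    {"slide":[0,0,0],"twist":[0,0,0],"fingers":0.7},
    {"slide":[0,0,0],"twist":[0,0,0],"fingers":0.7},
  ],
)

```text
t: 18.67
tool_pos: [0.5782, 0.236, 0.1202]
tcp_rot: [[-0.985, 0.0, 0.174], [-0.174, 0.001, -0.985], [-0.001, -1.0, -0.0]]
contact_force: [-1.0, -0.0, -0.6]
opening: 0.849
```

```bash
python3 nav.py '[[0.578,0.2365,0.0265,-79.87]]'
python3 - <<'E'
from workcell import r
import cv2,numpy as np
a=r.read_camera('wrist')['image'][150:390,120:520];c=r.read_camera('scene')['image'][140:260,150:310]
cv2.imwrite('pics/s4.png',np.hstack([a,cv2.resize(c,(320,240))]))
E
```

```text
t 18.67 [0.5782 0.236  0.1202] ang -79.98 open 0.849 F [-1.  -0.  -0.6]
(0.578, 0.2365, 0.0265, -79.87) slide [0.0, 0.094, -0.001] twist [0.0, -0.002, -0.001] d 0.094
```

View pics/s4.png

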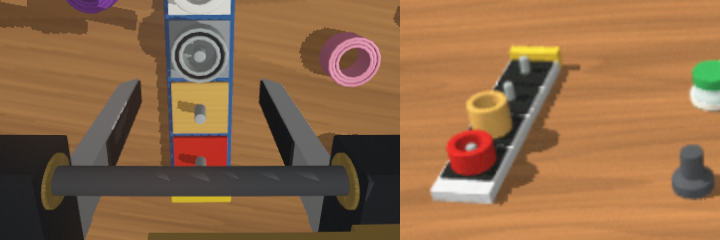

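Bush flat on the third post; bearing centred, pink ring well clear. Grasp.

Request:
play_rows(
  moves=[
    {"slide":[0,0.02,0],"twist":[0,0,0],"fingers":0.6},
    {"slide":[0,0.045,0],"twist":[0,0,0],"fingers":0.6},
    {"slide":[0,0.07,0],"twist":[0,0,0],"fingers":0.6},
    {"slide":[0,0.085,0],"twist":[0,0,0],"fingers":0.6},
    {"slide":[0,0.094,0],"twist":[0,0,0],"fingers":0.6},
  ],
)

```text
t: 19.18
tool_pos: [0.5772, 0.2367, 0.0244]
tcp_rot: [[-0.984, -0.001, 0.175], [-0.175, 0.0, -0.984], [0.001, -1.0, -0.0]]
contact_force: [0.0, 0.2, -0.5]
opening: 0.803
```

Request:
play_rows(
  moves=[
    {"slide":[0,0,0],"twist":[0,0,0],"fingers":0.6},
    {"slide":[0,0,0],"twist":[0,0,0],"fingers":-0.2},
    {"slide":[0,0,0],"twist":[0,0,0],"fingers":-0.2},
    {"slide":[0,0,0],"twist":[0,0,0],"fingers":-0.2},
    {"slide":[0,0,0],"twist":[0,0,0],"fingers":-0.2},
  ],
)

```text
t: 19.6
tool_pos: [0.5786, 0.2376, 0.0274]
tcp_rot: [[-0.984, 0.002, 0.176], [-0.176, 0.001, -0.984], [-0.002, -1.0, -0.001]]
contact_force: [-1.3, -0.3, 7.4]
opening: 0.571
```

Request:
play_rows(
  moves=[
    {"slide":[0,0,0],"twist":[0,0,0],"fingers":-0.2},
    {"slide":[0,0,0],"twist":[0,0,0],"fingers":-0.2},
    {"slide":[0,0,0],"twist":[0,0,0],"fingers":-0.2},
    {"slide":[0,0,0],"twist":[0,0,0],"fingers":-0.2},
    {"slide":[0,0,0],"twist":[0,0,0],"fingers":-0.2},
  ],
)

```text
t: 20.02
tool_pos: [0.5787, 0.2376, 0.0274]
tcp_rot: [[-0.984, 0.002, 0.176], [-0.176, 0.001, -0.984], [-0.002, -1.0, -0.001]]
contact_force: [-0.7, -0.7, 7.4]
opening: 0.569
```

Request:
play_rows(
  moves=[
    {"slide":[0,-0.012,0],"twist":[0,0,0],"fingers":-0.2},
    {"slide":[0,-0.032,0],"twist":[0,0,0],"fingers":-0.2},
    {"slide":[0,-0.06,0],"twist":[0,0,0],"fingers":-0.2},
    {"slide":[0,-0.083,0],"twist":[0,0,0],"fingers":-0.2},
    {"slide":[0,-0.093,0],"twist":[0,0,0],"fingers":-0.2},
  ],
)

```text
t: 20.43
tool_pos: [0.579, 0.2381, 0.1233]
tcp_rot: [[-0.984, 0.004, 0.176], [-0.176, 0.003, -0.984], [-0.005, -1.0, -0.002]]
contact_force: [1.2, 0.4, -1.7]
opening: 0.569
```

Request:
play_rows(
  moves=[
    {"slide":[0.009,0,0.022],"twist":[0,0.02,0],"fingers":-0.2},
    {"slide":[0.022,0,0.055],"twist":[0,0.05,0],"fingers":-0.2},
    {"slide":[0.037,0,0.092],"twist":[0,0.08,0],"fingers":-0.2},
    {"slide":[0.052,0,0.129],"twist":[0,0.1,0],"fingers":-0.2},
    {"slide":[0.068,0,0.167],"twist":[0,0.124,0],"fingers":-0.2},
  ],
)

```text
t: 20.85
tool_pos: [0.5395, 0.0596, 0.1191]
tcp_rot: [[-0.999, 0.0, 0.052], [-0.052, 0.001, -0.999], [-0.0, -1.0, -0.001]]
contact_force: [0.8, -0.2, -2.0]
opening: 0.57
```

Request:
play_rows(
  moves=[
    {"slide":[0.008,0,0.032],"twist":[0,0.028,0],"fingers":-0.2},
    {"slide":[0.015,0,0.063],"twist":[0,0.056,0],"fingers":-0.2},
    {"slide":[0.023,0,0.095],"twist":[0,0.084,0],"fingers":-0.2},
    {"slide":[0.03,0,0.126],"twist":[0,0.112,0],"fingers":-0.2},
    {"slide":[0.038,0,0.158],"twist":[0,0.14,0],"fingers":-0.2},
  ],
)

```text
t: 21.27
tool_pos: [0.5101, -0.1001, 0.1191]
tcp_rot: [[-0.996, 0.001, -0.088], [0.088, 0.001, -0.996], [-0.001, -1.0, -0.001]]
contact_force: [1.4, -0.7, -1.1]
opening: 0.569
```

Request:
play_rows(
  moves=[
    {"slide":[0.007,0,0.035],"twist":[0,0.025,0],"fingers":-0.2},
    {"slide":[0.013,0,0.07],"twist":[0,0.05,0],"fingers":-0.2},
    {"slide":[0.02,0,0.105],"twist":[0,0.07,0],"fingers":-0.2},
    {"slide":[0.025,0,0.134],"twist":[0,0.09,0],"fingers":-0.2},
    {"slide":[0.028,0,0.147],"twist":[0,0.093,0],"fingers":-0.2},
  ],
)

```text
t: 21.68
tool_pos: [0.4683, -0.2467, 0.1187]
tcp_rot: [[-0.983, -0.0, -0.184], [0.184, 0.0, -0.983], [0.0, -1.0, -0.0]]
contact_force: [-0.1, -0.8, -1.8]
opening: 0.569
```

Request:
play_rows(
  moves=[
    {"slide":[0,0,0],"twist":[0,0,0],"fingers":-0.2},
    {"slide":[0,0,0],"twist":[0,0,0],"fingers":-0.2},
    {"slide":[0,0,0],"twist":[0,0,0],"fingers":-0.2},
    {"slide":[0,0,0],"twist":[0,0,0],"fingers":-0.2},
    {"slide":[0,0,0],"twist":[0,0,0],"fingers":-0.2},
  ],
)

```text
t: 22.1
tool_pos: [0.4705, -0.2416, 0.1188]
tcp_rot: [[-0.984, 0.001, -0.177], [0.177, 0.001, -0.984], [-0.0, -1.0, -0.001]]
contact_force: [0.2, -0.6, -2.1]
opening: 0.569
```

Request:
play_rows(
  moves=[
    {"slide":[0,0,0],"twist":[0,0,0],"fingers":-0.2},
    {"slide":[0,0,0],"twist":[0,0,0],"fingers":-0.2},
  ],
)

```text
t: 22.27
tool_pos: [0.4703, -0.2422, 0.1187]
tcp_rot: [[-0.984, 0.0, -0.178], [0.178, 0.001, -0.984], [-0.0, -1.0, -0.001]]
contact_force: [-0.1, -0.0, -1.1]
opening: 0.57
```

```bash
python3 nav.py '[[0.4695,-0.2433,0.0273,-100.3]]'
python3 - <<'E'
from workcell import r
import cv2,numpy as np
a=r.read_camera('wrist')['image'][150:390,120:520]
cv2.imwrite('pics/s5.png',cv2.resize(a,None,fx=1.5,fy=1.5))
E
```

```text
t 22.27 [ 0.4703 -0.2422  0.1187] ang -100.28 open 0.57 F [-0.1 -0.  -1.1]
(0.4695, -0.2433, 0.0273, -100.3) slide [0.001, 0.091, 0.001] twist [0.001, 0.0, -0.0] d 0.091
```

View pics/s5.png

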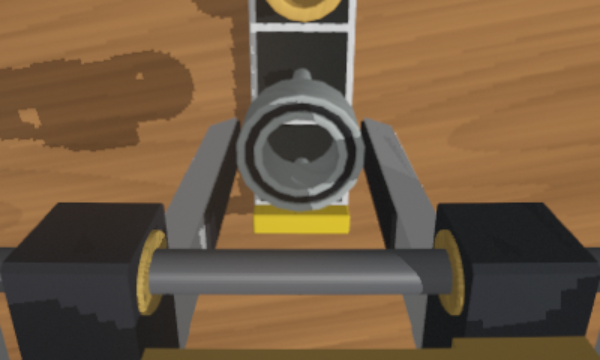

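Bearing held at (300,150) over the second post. I'll check for tilt from the depth map before lowering.

Run:
```python
from workcell import r
from h import *
o=r.get_obs();c=r.read_camera('wrist')
T=np.eye(4);T[:3,:3]=o['tcp_rot'];T[:3,3]=o['tool_pos'];c['pose']=T@c['tool_from_camera'];W=cloud(c)
w=W[200:300,278:362].reshape(-1,3);tool=np.array(o['tool_pos'])
m=(np.hypot(*(w[:,:2]-tool[:2]).T)<.0265)&(abs(w[:,2]-tool[2]-.0176)<.007)
p=w[m];A=np.c_[p[:,:2]-tool[:2],np.ones(len(p))]
for _ in range(4):
    k=np.linalg.lstsq(A,p[:,2],rcond=None)[0];e=abs(A@k-p[:,2])<.0015;p,A=p[e],A[e]
print(len(p),'slopes deg',np.degrees(k[:2]).round(2),'top above tcp',k[2]-tool[2], 'xy',p[:,:2].mean(0)-tool[:2])
```

```text
3135 slopes deg [-0.03  0.17] top above tcp 0.015045773801314832 xy [ 0.00082168 -0.00021808]
```

Level. Lower.

Request:
play_rows(
  moves=[
    {"slide":[0.001,0.015,0.001],"twist":[0,0,0],"fingers":-0.2},
    {"slide":[0.001,0.035,0.001],"twist":[0,0,0],"fingers":-0.2},
    {"slide":[0.001,0.055,0.001],"twist":[0,0,0],"fingers":-0.2},
    {"slide":[0.001,0.067,0.001],"twist":[0,0,0],"fingers":-0.2},
    {"slide":[0.001,0.072,0.001],"twist":[0,0,0],"fingers":-0.2},
  ],
)

```text
t: 22.78
tool_pos: [0.4682, -0.243, 0.0452]
tcp_rot: [[-0.984, -0.001, -0.179], [0.179, 0.002, -0.984], [0.002, -1.0, -0.002]]
contact_force: [-0.2, -0.2, -1.8]
opening: 0.572
```

Request:
play_rows(
  moves=[
    {"slide":[0,0.006,0],"twist":[0,0,0],"fingers":-0.2},
    {"slide":[0,0.011,0],"twist":[0,0,0],"fingers":-0.2},
    {"slide":[0,0.015,0],"twist":[0,0,0],"fingers":-0.2},
    {"slide":[0,0.0175,0],"twist":[0,0,0],"fingers":-0.2},
    {"slide":[0,0.018,0],"twist":[0,0,0],"fingers":-0.2},
  ],
)

```text
t: 23.2
tool_pos: [0.469, -0.2435, 0.0287]
tcp_rot: [[-0.984, 0.001, -0.179], [0.179, 0.001, -0.984], [-0.0, -1.0, -0.001]]
contact_force: [-0.4, -0.1, -1.3]
opening: 0.571
```

Request:
play_rows(
  moves=[
    {"slide":[0,0.0004,0],"twist":[0,0,0],"fingers":-0.2},
    {"slide":[0,0.0008,0],"twist":[0,0,0],"fingers":-0.2},
    {"slide":[0,0.001,0],"twist":[0,0,0],"fingers":-0.2},
    {"slide":[0,0.001,0],"twist":[0,0,0],"fingers":-0.2},
    {"slide":[0,0.001,0],"twist":[0,0,0],"fingers":-0.2},
  ],
)

```text
t: 23.62
tool_pos: [0.469, -0.2435, 0.0279]
tcp_rot: [[-0.984, 0.001, -0.179], [0.179, 0.001, -0.984], [-0.001, -1.0, -0.001]]
contact_force: [0.1, 0.2, -1.6]
opening: 0.572
```

Request:
play_rows(
  moves=[
    {"slide":[0,0.0004,0],"twist":[0,0,0],"fingers":-0.2},
    {"slide":[0,0.0008,0],"twist":[0,0,0],"fingers":-0.2},
    {"slide":[0,0.001,0],"twist":[0,0,0],"fingers":-0.2},
    {"slide":[0,0.001,0],"twist":[0,0,0],"fingers":-0.2},
    {"slide":[0,0.001,0],"twist":[0,0,0],"fingers":-0.2},
  ],
)

```text
t: 24.03
tool_pos: [0.4691, -0.2435, 0.0273]
tcp_rot: [[-0.984, 0.001, -0.179], [0.179, 0.001, -0.984], [-0.001, -1.0, -0.001]]
contact_force: [-4.2, 2.5, 12.4]
opening: 0.569
```

Seated. Release, lift, and go to the spacer.

Request:
play_rows(
  moves=[
    {"slide":[0,-0.0003,0],"twist":[0,0,0],"fingers":0.6},
    {"slide":[0,-0.0003,0],"twist":[0,0,0],"fingers":0.6},
    {"slide":[0,-0.0003,0],"twist":[0,0,0],"fingers":0.6},
    {"slide":[0,-0.0003,0],"twist":[0,0,0],"fingers":0.6},
    {"slide":[0,-0.0003,0],"twist":[0,0,0],"fingers":0.6},
  ],
)

```text
t: 24.45
tool_pos: [0.469, -0.2434, 0.027]
tcp_rot: [[-0.984, 0.001, -0.179], [0.179, 0.001, -0.984], [-0.0, -1.0, -0.001]]
contact_force: [-0.2, 0.2, 0.8]
opening: 0.797
```

Request:
play_rows(
  moves=[
    {"slide":[0,-0.02,0],"twist":[0,0,0],"fingers":0.6},
    {"slide":[0,-0.05,0],"twist":[0,0,0],"fingers":0.6},
    {"slide":[0,-0.08,0],"twist":[0,0,0],"fingers":0.6},
    {"slide":[0,-0.093,0],"twist":[0,0,0],"fingers":0.6},
    {"slide":[0,-0.093,0],"twist":[0,0,0],"fingers":0.6},
  ],
)

```text
t: 24.87
tool_pos: [0.4704, -0.2443, 0.1231]
tcp_rot: [[-0.984, 0.005, -0.179], [0.179, -0.001, -0.984], [-0.005, -1.0, 0.0]]
contact_force: [0.2, -0.4, 0.2]
opening: 0.805
```

Request:
play_rows(
  moves=[
    {"slide":[-0.007,0,-0.03],"twist":[0,-0.02,0],"fingers":0.6},
    {"slide":[-0.014,0,-0.061],"twist":[0,-0.04,0],"fingers":0.6},
    {"slide":[-0.021,0,-0.092],"twist":[0,-0.06,0],"fingers":0.6},
    {"slide":[-0.028,0,-0.122],"twist":[0,-0.08,0],"fingers":0.6},
    {"slide":[-0.034,0,-0.152],"twist":[0,-0.093,0],"fingers":0.6},
  ],
)

```text
t: 25.28
tool_pos: [0.5297, -0.0986, 0.1193]
tcp_rot: [[-0.996, -0.0, -0.086], [0.086, 0.001, -0.996], [0.0, -1.0, -0.001]]
contact_force: [0.6, -0.2, 0.7]
opening: 0.798
```

Request:
play_rows(
  moves=[
    {"slide":[-0.008,0,-0.033],"twist":[0,-0.028,0],"fingers":0.6},
    {"slide":[-0.016,0,-0.066],"twist":[0,-0.056,0],"fingers":0.6},
    {"slide":[-0.025,0,-0.098],"twist":[0,-0.084,0],"fingers":0.6},
    {"slide":[-0.033,0,-0.131],"twist":[0,-0.112,0],"fingers":0.6},
    {"slide":[-0.041,0,-0.164],"twist":[0,-0.14,0],"fingers":0.6},
  ],
)

```text
t: 25.7
tool_pos: [0.5846, 0.0612, 0.1194]
tcp_rot: [[-0.999, -0.001, 0.054], [-0.054, 0.001, -0.999], [0.001, -1.0, -0.001]]
contact_force: [-0.1, 0.1, 0.7]
opening: 0.801
```

Request:
play_rows(
  moves=[
    {"slide":[-0.013,0,-0.037],"twist":[0,-0.025,0],"fingers":0.6},
    {"slide":[-0.026,0,-0.074],"twist":[0,-0.05,0],"fingers":0.6},
    {"slide":[-0.04,0,-0.111],"twist":[0,-0.075,0],"fingers":0.6},
    {"slide":[-0.053,0,-0.148],"twist":[0,-0.1,0],"fingers":0.6},
    {"slide":[-0.066,0,-0.185],"twist":[0,-0.124,0],"fingers":0.6},
  ],
)

```text
t: 26.12
tool_pos: [0.6408, 0.2496, 0.1193]
tcp_rot: [[-0.984, -0.001, 0.177], [-0.177, 0.001, -0.984], [0.001, -1.0, -0.001]]
contact_force: [-0.1, -1.4, -0.0]
opening: 0.801
```

Request:
play_rows(
  moves=[
    {"slide":[0,0,0],"twist":[0,0,0],"fingers":0.6},
    {"slide":[0,0,0],"twist":[0,0,0],"fingers":0.6},
    {"slide":[0,0,0],"twist":[0,0,0],"fingers":0.6},
    {"slide":[0,0,0],"twist":[0,0,0],"fingers":0.6},
    {"slide":[0,0,0],"twist":[0,0,0],"fingers":0.6},
  ],
)

```text
t: 26.53
tool_pos: [0.641, 0.2464, 0.1205]
tcp_rot: [[-0.985, 0.0, 0.174], [-0.174, 0.0, -0.985], [-0.0, -1.0, -0.0]]
contact_force: [-0.9, 0.6, 0.2]
opening: 0.8
```

```bash
python3 nav.py '[[0.6415,0.2485,0.0265,-79.87]]'
python3 - <<'E'
from workcell import r
import cv2,numpy as np
a=r.read_camera('wrist')['image'][150:390,120:520];c=r.read_camera('scene')['image'][140:260,150:310]
cv2.imwrite('pics/s6.png',np.hstack([a,cv2.resize(c,(320,240))]))
E
```

```text
t 26.53 [0.641  0.2464 0.1205] ang -79.97 open 0.8 F [-0.9  0.6  0.2]
(0.6415, 0.2485, 0.0265, -79.87) slide [-0.001, 0.094, -0.002] twist [0.0, -0.002, -0.0] d 0.094
```

View pics/s6.png

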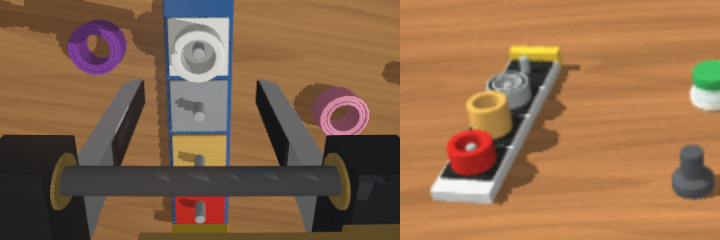

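Three rings correctly seated. Spacer at (199,50) is centred, with the purple and pink rings outside the fingers' path. Grasp.

Request:
play_rows(
  moves=[
    {"slide":[-0.001,0.02,-0.002],"twist":[0,0,0],"fingers":0.6},
    {"slide":[-0.001,0.045,-0.002],"twist":[0,0,0],"fingers":0.6},
    {"slide":[-0.001,0.07,-0.002],"twist":[0,0,0],"fingers":0.6},
    {"slide":[-0.001,0.085,-0.002],"twist":[0,0,0],"fingers":0.6},
    {"slide":[-0.001,0.094,-0.002],"twist":[0,0,0],"fingers":0.6},
  ],
)

```text
t: 27.05
tool_pos: [0.6409, 0.2494, 0.0248]
tcp_rot: [[-0.985, -0.001, 0.175], [-0.175, 0.0, -0.985], [0.001, -1.0, -0.0]]
contact_force: [0.3, -0.4, 0.2]
opening: 0.804
```

Request:
play_rows(
  moves=[
    {"slide":[0,0,0],"twist":[0,0,0],"fingers":0.6},
    {"slide":[0,0,0],"twist":[0,0,0],"fingers":0.6},
    {"slide":[0,0,0],"twist":[0,0,0],"fingers":-0.25},
    {"slide":[0,0,0],"twist":[0,0,0],"fingers":-0.25},
    {"slide":[0,0,0],"twist":[0,0,0],"fingers":-0.25},
  ],
)

```text
t: 27.47
tool_pos: [0.6421, 0.2503, 0.0278]
tcp_rot: [[-0.984, 0.002, 0.176], [-0.176, 0.002, -0.984], [-0.002, -1.0, -0.001]]
contact_force: [0.1, 0.4, 0.3]
opening: 0.625
```

Request:
play_rows(
  moves=[
    {"slide":[0,0,0],"twist":[0,0,0],"fingers":-0.25},
    {"slide":[0,0,0],"twist":[0,0,0],"fingers":-0.25},
    {"slide":[0,0,0],"twist":[0,0,0],"fingers":-0.25},
    {"slide":[0,0,0],"twist":[0,0,0],"fingers":-0.25},
    {"slide":[0,0,0],"twist":[0,0,0],"fingers":-0.25},
  ],
)

```text
t: 27.88
tool_pos: [0.6419, 0.2502, 0.0273]
tcp_rot: [[-0.984, 0.001, 0.176], [-0.176, 0.001, -0.984], [-0.001, -1.0, -0.001]]
contact_force: [-1.8, -0.5, 5.9]
opening: 0.53
```

Gripped (0.53 × 94 ≈ 50 mm). Transfer.

Request:
play_rows(
  moves=[
    {"slide":[0,-0.012,0],"twist":[0,0,0],"fingers":-0.25},
    {"slide":[0,-0.032,0],"twist":[0,0,0],"fingers":-0.25},
    {"slide":[0,-0.06,0],"twist":[0,0,0],"fingers":-0.25},
    {"slide":[0,-0.083,0],"twist":[0,0,0],"fingers":-0.25},
    {"slide":[0,-0.093,0],"twist":[0,0,0],"fingers":-0.25},
  ],
)

```text
t: 28.3
tool_pos: [0.6426, 0.2508, 0.1237]
tcp_rot: [[-0.984, 0.004, 0.176], [-0.176, 0.003, -0.984], [-0.005, -1.0, -0.002]]
contact_force: [-0.4, 0.2, -0.7]
opening: 0.524
```

Request:
play_rows(
  moves=[
    {"slide":[0.016,0,0.021],"twist":[0,0.02,0],"fingers":-0.25},
    {"slide":[0.038,0,0.05],"twist":[0,0.05,0],"fingers":-0.25},
    {"slide":[0.062,0,0.081],"twist":[0,0.08,0],"fingers":-0.25},
    {"slide":[0.085,0,0.112],"twist":[0,0.1,0],"fingers":-0.25},
    {"slide":[0.108,0,0.143],"twist":[0,0.124,0],"fingers":-0.25},
  ],
)

```text
t: 28.72
tool_pos: [0.559, 0.0889, 0.1193]
tcp_rot: [[-0.999, 0.0, 0.052], [-0.052, 0.001, -0.999], [-0.0, -1.0, -0.001]]
contact_force: [0.3, -0.7, -0.7]
opening: 0.531
```

Request:
play_rows(
  moves=[
    {"slide":[0.019,0,0.033],"twist":[0,0.028,0],"fingers":-0.25},
    {"slide":[0.038,0,0.066],"twist":[0,0.056,0],"fingers":-0.25},
    {"slide":[0.056,0,0.099],"twist":[0,0.084,0],"fingers":-0.25},
    {"slide":[0.075,0,0.132],"twist":[0,0.112,0],"fingers":-0.25},
    {"slide":[0.094,0,0.165],"twist":[0,0.14,0],"fingers":-0.25},
  ],
)

```text
t: 29.13
tool_pos: [0.4739, -0.0808, 0.1193]
tcp_rot: [[-0.996, 0.001, -0.088], [0.088, 0.001, -0.996], [-0.001, -1.0, -0.001]]
contact_force: [1.1, -0.8, 0.6]
opening: 0.525
```

Request:
play_rows(
  moves=[
    {"slide":[0.013,0,0.036],"twist":[0,0.025,0],"fingers":-0.25},
    {"slide":[0.026,0,0.072],"twist":[0,0.05,0],"fingers":-0.25},
    {"slide":[0.039,0,0.108],"twist":[0,0.07,0],"fingers":-0.25},
    {"slide":[0.051,0,0.141],"twist":[0,0.09,0],"fingers":-0.25},
    {"slide":[0.057,0,0.157],"twist":[0,0.093,0],"fingers":-0.25},
  ],
)

```text
t: 29.55
tool_pos: [0.4024, -0.2345, 0.1191]
tcp_rot: [[-0.983, -0.0, -0.184], [0.184, 0.0, -0.983], [0.0, -1.0, -0.0]]
contact_force: [-0.1, -0.9, -1.5]
opening: 0.525
```

Request:
play_rows(
  moves=[
    {"slide":[0,0,0],"twist":[0,0,0],"fingers":-0.25},
    {"slide":[0,0,0],"twist":[0,0,0],"fingers":-0.25},
    {"slide":[0,0,0],"twist":[0,0,0],"fingers":-0.25},
    {"slide":[0,0,0],"twist":[0,0,0],"fingers":-0.25},
    {"slide":[0,0,0],"twist":[0,0,0],"fingers":-0.25},
  ],
)

```text
t: 29.97
tool_pos: [0.4052, -0.2299, 0.119]
tcp_rot: [[-0.984, 0.001, -0.177], [0.177, 0.001, -0.984], [-0.0, -1.0, -0.001]]
contact_force: [-0.3, 0.6, -0.3]
opening: 0.527
```

Request:
play_rows(
  moves=[
    {"slide":[0,0,0],"twist":[0,0,0],"fingers":-0.25},
    {"slide":[0,0,0],"twist":[0,0,0],"fingers":-0.25},
  ],
)

```text
t: 30.13
tool_pos: [0.4049, -0.2304, 0.119]
tcp_rot: [[-0.984, 0.0, -0.178], [0.178, 0.001, -0.984], [-0.0, -1.0, -0.001]]
contact_force: [0.5, -0.2, -0.8]
opening: 0.526
```

```bash
python3 nav.py '[[0.4045,-0.2317,0.0275,-100.3]]'
python3 - <<'E'
from workcell import r
import cv2,numpy as np
a=r.read_camera('wrist')['image'][150:390,120:520]
cv2.imwrite('pics/s7.png',cv2.resize(a,None,fx=1.5,fy=1.5))
E
```

```text
t 30.13 [ 0.4049 -0.2304  0.119 ] ang -100.28 open 0.526 F [ 0.5 -0.2 -0.8]
(0.4045, -0.2317, 0.0275, -100.3) slide [0.0, 0.092, 0.001] twist [0.001, 0.0, -0.0] d 0.092
```

View pics/s7.png

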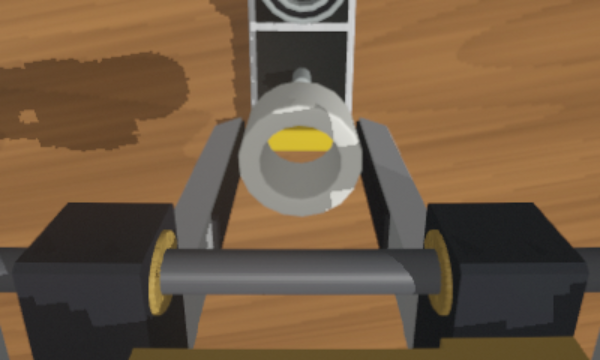

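Spacer at (300,150) is level, with the same geometry as the earlier ones. Lower.

Request:
play_rows(
  moves=[
    {"slide":[0,0.015,0.001],"twist":[0,0,0],"fingers":-0.25},
    {"slide":[0,0.035,0.001],"twist":[0,0,0],"fingers":-0.25},
    {"slide":[0,0.055,0.001],"twist":[0,0,0],"fingers":-0.25},
    {"slide":[0,0.067,0.001],"twist":[0,0,0],"fingers":-0.25},
    {"slide":[0,0.073,0.001],"twist":[0,0,0],"fingers":-0.25},
  ],
)

```text
t: 30.6
tool_pos: [0.4039, -0.2312, 0.0445]
tcp_rot: [[-0.984, -0.001, -0.179], [0.179, 0.002, -0.984], [0.002, -1.0, -0.002]]
contact_force: [0.1, -0.5, -1.0]
opening: 0.526
```

Request:
play_rows(
  moves=[
    {"slide":[0,0.006,0],"twist":[0,0,0],"fingers":-0.25},
    {"slide":[0,0.011,0],"twist":[0,0,0],"fingers":-0.25},
    {"slide":[0,0.015,0],"twist":[0,0,0],"fingers":-0.25},
    {"slide":[0,0.0175,0],"twist":[0,0,0],"fingers":-0.25},
    {"slide":[0,0.018,0],"twist":[0,0,0],"fingers":-0.25},
  ],
)

```text
t: 31.02
tool_pos: [0.4047, -0.2318, 0.028]
tcp_rot: [[-0.984, 0.001, -0.179], [0.179, 0.001, -0.984], [-0.0, -1.0, -0.001]]
contact_force: [0.1, -0.8, -1.0]
opening: 0.526
```

Request:
play_rows(
  moves=[
    {"slide":[0,0.0004,0],"twist":[0,0,0],"fingers":-0.25},
    {"slide":[0,0.0008,0],"twist":[0,0,0],"fingers":-0.25},
    {"slide":[0,0.001,0],"twist":[0,0,0],"fingers":-0.25},
    {"slide":[0,0.001,0],"twist":[0,0,0],"fingers":-0.25},
    {"slide":[0,0.001,0],"twist":[0,0,0],"fingers":-0.25},
  ],
)

```text
t: 31.43
tool_pos: [0.4047, -0.2318, 0.0272]
tcp_rot: [[-0.984, 0.001, -0.179], [0.179, 0.001, -0.984], [-0.001, -1.0, -0.001]]
contact_force: [-0.7, 0.4, 2.3]
opening: 0.53
```

Seated (+2.3 N). Release and back off.

Request:
play_rows(
  moves=[
    {"slide":[0,0.0003,0],"twist":[0,0,0],"fingers":-0.25},
    {"slide":[0,0.0003,0],"twist":[0,0,0],"fingers":0.6},
    {"slide":[0,0.0003,0],"twist":[0,0,0],"fingers":0.6},
    {"slide":[0,0.0003,0],"twist":[0,0,0],"fingers":0.6},
    {"slide":[0,0.0003,0],"twist":[0,0,0],"fingers":0.6},
  ],
)

```text
t: 31.85
tool_pos: [0.4046, -0.2318, 0.0267]
tcp_rot: [[-0.984, 0.0, -0.179], [0.179, 0.001, -0.984], [-0.0, -1.0, -0.001]]
contact_force: [-1.5, -0.6, 0.2]
opening: 0.773
```

Request:
play_rows(
  moves=[
    {"slide":[0,-0.02,0],"twist":[0,0,0],"fingers":0.6},
    {"slide":[0,-0.05,0],"twist":[0,0,0],"fingers":0.6},
    {"slide":[0,-0.09,0],"twist":[0,0,0],"fingers":0.6},
    {"slide":[0,-0.12,0],"twist":[0,0,0],"fingers":0.6},
    {"slide":[0,-0.15,0],"twist":[0,0,0],"fingers":0.6},
  ],
)

```text
t: 32.27
tool_pos: [0.4044, -0.2318, 0.1786]
tcp_rot: [[-0.984, 0.001, -0.179], [0.179, 0.001, -0.984], [-0.001, -1.0, -0.001]]
contact_force: [0.2, -0.9, 0.6]
opening: 0.801
```

Request:
play_rows(
  moves=[
    {"slide":[0,0,0.04],"twist":[0,0,0],"fingers":0.6},
    {"slide":[0.0,0,0.08],"twist":[0,0,0],"fingers":0.6},
    {"slide":[0,0,0.12],"twist":[0,0,0],"fingers":0.6},
    {"slide":[0,0,0.15],"twist":[0,0,0],"fingers":0.6},
    {"slide":[0,0,0.18],"twist":[0,0,0],"fingers":0.6},
  ],
)

```text
t: 32.68
tool_pos: [0.3714, -0.4109, 0.1764]
tcp_rot: [[-0.984, 0.0, -0.18], [0.18, 0.001, -0.984], [-0.0, -1.0, -0.001]]
contact_force: [1.1, 0.8, -0.9]
opening: 0.803
```

Request:
play_rows(
  moves=[
    {"slide":[0,0,0],"twist":[0,0,0],"fingers":0.6},
    {"slide":[0,0,0],"twist":[0,0,0],"fingers":0.6},
    {"slide":[0,0,0],"twist":[0,0,0],"fingers":0.6},
    {"slide":[0,0,0],"twist":[0,0,0],"fingers":0.6},
    {"slide":[0,0,0],"twist":[0,0,0],"fingers":0.6},
  ],
)

```text
t: 33.1
tool_pos: [0.3727, -0.4081, 0.1766]
tcp_rot: [[-0.984, 0.001, -0.178], [0.178, 0.001, -0.984], [-0.0, -1.0, -0.001]]
contact_force: [0.9, -0.2, 0.1]
opening: 0.802
```

Run:
```python
from workcell import r
from h import *
from nav import plan
plan([])
t=r.read_camera('top');s=r.read_camera('scene');W=cloud(t);W0=cloud(dict(np.load('top0.npz')))
d=cv2.absdiff(t['image'],np.load('top0.npz')['image']).max(2)
for n,(u,v) in dict(tin=(338,262),plug=(352,181),driver=(428,119),pink=(308,206),purple=(185,196)).items(): print(n,'diff>40 px',int((d[v-14:v+15,u-22:u+23]>40).sum()))
for n,(x,y),top,R in [('collar',(.5987,-.2669),.048,.026),('bush',(.5338,-.2551),.06,.024),('bearing',(.4689,-.2433),.044,.027),('spacer',(.4039,-.2315),.052,.025)]:
    m=(np.hypot(W[...,0]-x,W[...,1]-y)<.04)&(abs(W[...,2]-top)<.004);p=W[m]
    (a,b),q=cv2.minEnclosingCircle(p[:,:2].astype(np.float32)) if len(p)>5 else ((0,0),0)
    print(n,len(p),'off mm',round((a-x)*1e3,1),round((b-y)*1e3,1),'R',round(q*1e3,1),'z',np.median(p[:,2]).round(4) if len(p) else None,'spread',np.ptp(np.percentile(p[:,2],[5,95])).round(4))
cv2.imwrite('pics/end.png',np.hstack([cv2.resize(t['image'][150:330,160:500],(400,212)),cv2.resize(s['image'][140:267,150:390],(400,212))]))
```

```text
t 33.1 [ 0.3727 -0.4081  0.1766] ang -100.24 open 0.802 F [ 0.9 -0.2  0.1]
tin diff>40 px 240
plug diff>40 px 0
driver diff>40 px 0
pink diff>40 px 0
purple diff>40 px 81
collar 277 off mm 1.0 1.2 R 26.2 z 0.0471 spread 0.0053
bush 228 off mm 0.5 0.5 R 24.2 z 0.0593 spread 0.006
bearing 342 off mm -0.7 0.5 R 27.2 z 0.0427 spread 0.0058
spacer 267 off mm 0.8 0.5 R 24.9 z 0.0513 spread 0.0054
```

View pics/end.png

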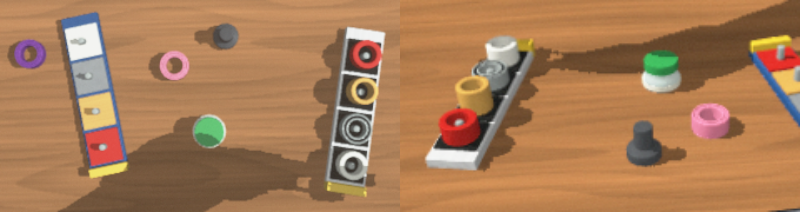

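All four rings are seated flat in reverse order. The pixel differences at the jar and the purple ring come from the arm's shadow and the spacer's vanished shadow; their positions haven't changed. Handing in.

```bash
python3 -c "
from workcell import r
print(r.finish_job())"
```

```text
the job is handed in; nothing more can be done
None
```

All four rings are on the aluminium rack in reverse order. From its yellow end they stand spacer, bearing, bush, collar. I lowered each one until a light contact force of about 2–12 N showed it had seated, then let go. The job took about 33 s of the allowed 112 s.

- **Ring positions:** in the last overhead picture every ring was within about 1.6 mm of its post in plan. Every top was within about 1.5 mm of the height it should have lying flat.
- **Gripper:** it was open and clear of everything when I handed in.
- **Plug gauge and screwdriver:** no change in the picture, nor at the pink ring.
- **Jar and purple ring:** this check raised pixel differences at both. I put these down to the arm's shadow and the removed spacer's shadow. By eye both stand where they did; I did not measure this separately.
- **Mistake along the way:** on the first grasp I misread the finger scale, so the jaws stopped short of the collar. I closed them further before lifting, and nothing was disturbed.

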